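# Finish a freshly bored microscope stage plate

### The job

First clear every aluminium cut-out disc off the plate and bench into the scrap tub. Then take the deburring tool and run its blade around the top edge of the bore in the black stage plate with light, unbroken sideways pressure, the tip just through the plate's top, starting at the bore's far side from the robot and going once right round clockwise, seen from above, back to where it began; then put the tool back upright in its stand. Last, take the code reader, hold it steady for a couple of seconds about 10 cm from the job ticket with its window aimed at the middle of the bar code, and lay it back on its dock the way it lay; leave everything else on the bench alone.

Things in the scene. Friction and masses are not known exactly. Their poses are not given: they have to be found in the camera images.
- disc_a_mid (a point): centre of a flat round aluminium cut-out disc, 46 mm across and 10 mm thick, 45 g, lying flat; z is its axis. This one lies on the stage plate, over the near rim of the bore. It is always there
- disc_b_mid (a point): centre of a flat round aluminium cut-out disc, 46 mm across and 10 mm thick, 45 g, lying flat; z is its axis. It lies on the bench beside the fixture, if it is there at all
- disc_c_mid (a point): as disc_b: centre of a flat round aluminium cut-out disc, 46 mm across and 10 mm thick, 45 g, lying flat; z is its axis. On the bench, if there at all
- disc_d_mid (a point): as disc_b: centre of a flat round aluminium cut-out disc, 46 mm across and 10 mm thick, 45 g, lying flat; z is its axis. On the bench, if there at all
- scrap_tub: fixed open white rectangular tub, outside 140 (its x) by 120 (its y) by 50 mm high, walls and floor 3 mm; origin at the centre of its underside on the bench
- stage_plate: black square microscope stage plate, 120 x 120 x 10 mm, clamped fast and level on a holding fixture; origin at the centre of its underside, 32 mm above the bench, z up
- fixture: fixed holding fixture under the stage plate: base 150 (x) by 200 (y) by 12 mm, origin at the centre of its underside on the bench, axes as the plate's. Two clamp straps over the plate's left and right (+-y) edges reach in to 49 mm from the centre, are 22 mm wide about x = 0 and with nuts stand 18 mm above the plate. Below the bore there is 20 mm of free air
- bore (a point): centre of the through bore (40 mm diameter, bright bare edge) in the middle of the stage plate, at the level of the plate's top face, 42 mm above the bench; axes as the plate's, z up, x pointing away from the robot, more or less
- tool_stand: fixed wooden block, 64 x 64 x 75 mm high, with one vertical through hole; origin at the centre of its underside, z up
- stand_hole (a point): centre of the mouth of the 24 mm hole in the stand's top, 75 mm above the bench
- deburrer_grip (a point): middle of the blue handle of the hand deburring tool, which stands upright, blade down in the stand's hole. z points up along the tool. The handle is square, 22 x 22 mm with its flats across x and y, and reaches from 45 mm below this point to 45 mm above it (a button on top adds 3 mm)
- deburrer: the deburring tool as a whole (83 g); origin on its axis, 51 mm below the handle's middle, at the underside of a round collar (34 mm across, 6 mm thick) on which it rests on the stand. Below the collar come a steel shank, 10 mm thick and 17 mm long, and the thin blade
- blade_tip (a point): lower end of the deburring tool's blade, on the tool's axis, 109 mm below the handle's middle when unloaded. The blade is a slim steel finger, 4 mm thick; it gives sideways like a spring, pivoting 40 mm above the tip, in every direction, about 0.8 N for each mm at the tip, at most 12 mm
- scanner_dock: fixed charging dock for the reader: a bar 150 (its x) by 30 (its y) by 14 mm high, with a lip 8 mm high and 5 mm thick across each end; the reader lies on it between the lips (140 mm apart). Origin at the centre of its underside, on the bench; x points to the end at which the reader's window lies
- scanner: the pocket code reader (120 mm long, 120 g); origin under its middle, x towards the window, z up. On the dock it lies level with this origin 14 mm above the bench, over the dock's middle
- scanner_grip (a point): the place to grip the reader: middle of its white body, which is 34 mm wide (y), 26 mm high and reaches from 48 mm behind this point to 36 mm ahead of it; ahead of that is a black head, 46 mm wide, 30 mm high, 36 mm long. It lies 12 mm behind the reader's middle. Axes as the reader's: x towards the window, z up
- scanner_window (a point): centre of the dark red window in the reader's front end, 72 mm ahead of scanner_grip and 2 mm above it; the reader looks straight along its x axis
- ticket_code (a point): centre of the bar code (60 x 30 mm) on the job ticket in a fixed sloped clear holder, about 81 mm above the bench; z points straight out of the ticket (towards the robot's side and 35 degrees up), x up the slope. The holder is 110 mm wide and 109 mm high
- dropper_bottle: bystander: amber dropper bottle with a red bulb, 32 mm across, 94 mm high; origin at the centre of its underside
- beaker: bystander: glass beaker, 76 mm across, 95 mm high; origin at the centre of its underside
- stain_jar: bystander: amber jar with a red cap, 56 mm across, 75 mm high; origin at the centre of its underside
- slide_box: bystander: blue slide box, 85 x 100 x 34 mm; origin at the centre of its underside
- petri_dish: bystander: petri dish, 60 mm across, 14 mm high; origin at the centre of its underside
- marker_pen: bystander: marker pen lying on the bench, 125 mm long, 13 mm thick; origin at the centre of its underside
There are look-alikes about, which are no part of the job. Leave any turquoise or yellow look-alike of the deburrer alone. Leave any orange look-alike of the part that bears ticket_code alone.

How it is judged:
By the outcome, as a careful person would: the job done as asked, in the order asked, and still so for the second after the job is handed in, with the robot touching nothing.
Of disc_b, disc_c, disc_d only 1 to 3 are there at a start; the rules pass over those that are not, and their reading is None.
At some moment in a run one of disc_b, disc_c, disc_d may be knocked a few centimetres aside while the robot is not near it.
It also fails if it takes over 210 s, if anything falls off the work surface, if the arm or the gripper's body presses on something with over 40 N, if the wrist force passes 120 N, or if a joint passes its speed limit or range.

### The arm

A 6-joint arm with a two-finger parallel gripper is mounted at the origin on the work surface. World frame = base frame: x ahead of the robot, y to its left, z up, the work surface at z = 0. Lengths are in mm, angles in rad, forces in N, time in s.
With the tool pointing down it reaches from about 350 to 800 mm from the base axis. Payload 7.3 kg.
Tool frame: the origin (TCP) lies midway between the tips of the shut fingers; the grasp point (between the pads) lies 19 mm behind it; z points along the fingers, y is the line along which they close (so a half turn about z gives the same grasp; the last joint's range is limited). The gripper opens to 85 mm and grips with 20 to 120 N. Pads are 22 mm wide; open, the fingers measure 114 mm over their backs; the gripper's body (76 mm by 85 mm) begins 54 mm behind the grasp point. The pads swing forward as they close: fully open they stand 13 mm farther back than shut.
Start: joints at [-1.439, 0.342, 1.524, -0, 1.275, -0.146], TCP at [143.998, -504.885, 231.322] pointing down, gripper open.
Joint ranges: [-2.53, 2.53], [-0.77, 2.02], [0.04, 2.7], [-1, 4.14], [0.28, 2.66], [-3.11, 3.11]. Speed limits (rad/s): [2.57, 2.57, 3.14, 3.14, 3.14, 3.14].

### API

Orientations are given as a 3x3 rotation matrix whose columns are the frame's x, y, z axes.
In Python, from cell import * gives the robot as it stands.
- The arm moves only by the tool servo_tool, never from a script. Its argument "rows" is text: rows parted by semicolons, each of 6 numbers parted by spaces: the shift along the tool's x, y, z in m, then the turn, a rotation vector about the tool's x, y, z in rad. In form: dx dy dz wx wy wz; .... A call has 1 to 8 rows; each row shifts and turns the commanded pose from where the row before left it, along the tool's axes as they then stand; what a row does not reach is not made up. A row lasts 1/12 s, in which the tool goes at most 41.7 mm and 7.16 degrees, less where a joint would pass 70% of its speed; a pose out of reach is approached as far as the arm can. A call with a gripper value outside its range is refused whole. "claw" is the closure, from 0 (fully open) to 1 (shut), set as the call begins (left out, the last holds). The fingers move at their own pace and stop on an object; "newtons" is the grip in N (left out, the last holds). Time passes only in rows, so rows that do not move let the fingers close. It gives the time, the measured TCP pose, the force, the opening and the grip force at its end, in the units of the state.
- observe(): the state, without advancing time (a new reading comes with each control period).
- snapshot(name): name is "scene" or "top"; returns the picture (384x512x3 uint8, red, green, blue); there is no depth.
- camera_info(name): a dict with "fx", "fy", "cx", "cy" (pixels), "world_to_cam" (4x4, takes a point from world to camera coordinates). Camera axes: x right, y down, z forward; pixel columns grow to the right and rows downward; lengths in mm; the calibration is good to about 2 mm. A picture is of the moment at which its call begins. camera_info takes no time and is no camera call.
- hand_in(): hands the job in; it is judged then, once.
The state is a dict: "time_s": time; "qpos": joint angles; "qvel": joint speeds; "tau": joint torques, N m; "tool_pos": TCP position; "tool_rot": TCP orientation; "ft_force": force on the tool from outside, world axes, zero at the start; "moment": the same for the moment, N m; "opening": finger opening in mm; "grip_force": force on a finger pad.
Only numpy, scipy, OpenCV 4.12 (cv2) and the standard library are available. Lean on these libraries where they do the work, as an engineer would, in place of code of your own. Each camera call takes 0.05 s, during which the arm holds its last target. There are 200 camera calls.

## Working session

There is one attempt and no reset: what is moved stays moved. The work goes in short steps, Python scripts to look and compute and a tool call to move; the robot and the scene stay as the last step left them, time stands still between calls to the robot, and variables do not carry over. Pictures are saved under pics/ and viewed, at most 14 in all, crops included, and the job is handed in when it is done.

Besides the shell and the picture viewer there is one more tool, called after "Request:" as a command line: name --argument value ..., lists and objects as JSON in quotes. servo_tool: Moves the arm, as the interface text tells. Its arguments: {"type":"object","properties":{"rows":{"type":"string"},"claw":{"type":"number"},"newtons":{"type":"number"}},"required":["rows"]}

```bash
ls; mkdir -p pics
cat > h.py <<'E'
from cell import *
import numpy as np, cv2
def save(n,f): 
    im=snapshot(n); cv2.imwrite(f,im[:,:,::-1]); return im
def ray(ci,u,v):
    M=np.array(ci["world_to_cam"]);R=M[:3,:3];t=M[:3,3]
    d=R.T@np.array([(u-ci["cx"])/ci["fx"],(v-ci["cy"])/ci["fy"],1.]); return -R.T@t,d
def onz(ci,u,v,z):
    o,d=ray(ci,u,v); return o+d*(z-o[2])/d[2]
def tri(a,ua,b,ub):
    o,d=ray(a,*ua);p,e=ray(b,*ub)
    s=np.linalg.lstsq(np.c_[d,-e],p-o,rcond=None)[0]
    x,y=o+d*s[0],p+e*s[1]; return (x+y)/2,np.linalg.norm(x-y)
def proj(ci,P):
    M=np.array(ci["world_to_cam"]);c=M[:3,:3]@np.array(P,float)+M[:3,3]
    return np.array([ci["fx"]*c[0]/c[2]+ci["cx"],ci["fy"]*c[1]/c[2]+ci["cy"]])
E
python3 - <<'E'
from h import *
for n in("scene","top"):
    im=save(n,f"pics/{n}0.png")
    cv2.imwrite(f"pics/{n}0.png",cv2.resize(im[:,:,::-1],(800,600),interpolation=cv2.INTER_CUBIC))
    c=camera_info(n);print(n,c["fx"],np.round(np.array(c["world_to_cam"]),3).tolist(),c["cx"],c["cy"])
print(observe())
E
```

```text
pics
scene 354.11830739642915 [[0.296, 0.955, -0.016, -169.062], [0.736, -0.238, -0.634, -366.726], [-0.609, 0.176, -0.773, 1588.805], [0.0, 0.0, 0.0, 1.0]] 257.98739438725414 193.85992601385186
top 492.7397522473515 [[-0.016, -1.0, -0.022, 33.656], [-0.993, 0.018, -0.116, 587.173], [0.116, 0.02, -0.993, 1347.98], [0.0, 0.0, 0.0, 1.0]] 260.27202761599136 194.23472069432782
{'time_s': 0.1, 'qpos': array([-1.43901478e+00,  3.42636118e-01,  1.52491109e+00, -9.27520588e-06,
        1.27538851e+00, -1.46002850e-01]), 'qvel': array([ 0.00045488, -0.00214727, -0.00258938,  0.00020455, -0.000324  ,
       -0.00034852]), 'tau': array([ 1.84783181e-03, -4.34447086e+01, -2.46490699e+01, -1.55399584e-04,
        4.70399173e-03, -1.89989669e-05]), 'tool_pos': array([ 143.93933323, -504.51936873,  230.70786864]), 'tool_rot': array([[ 9.61664649e-01,  2.74228131e-01, -1.85275901e-04],
       [ 2.74228130e-01, -9.61663747e-01,  1.33025427e-03],
       [ 1.86620026e-04, -1.33006637e-03, -9.99999098e-01]]), 'ft_force': array([ 0.15610233,  0.67206917, -0.29039142]), 'moment': array([ 0.04904529,  0.06382303, -0.00038436]), 'grip_force': 0.0, 'opening': 85.29501389338967}
```

View pics/scene0.png

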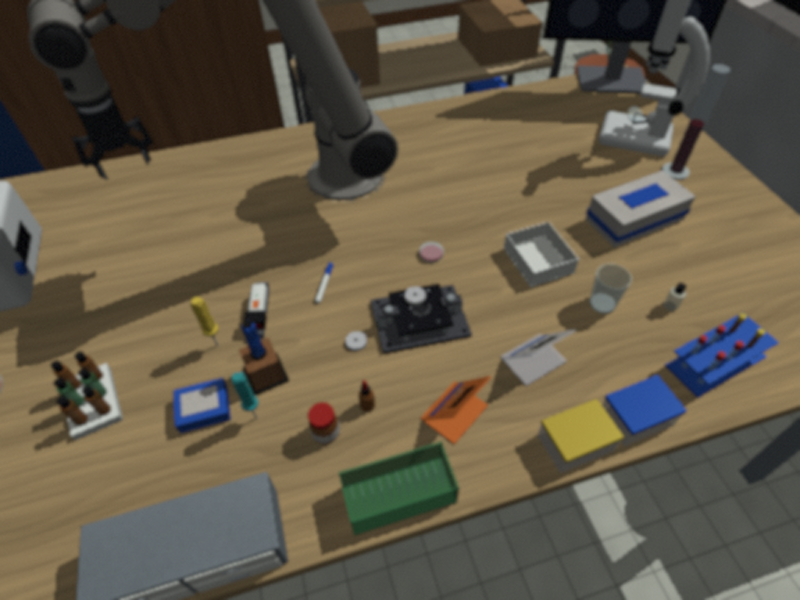

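View pics/top0.png

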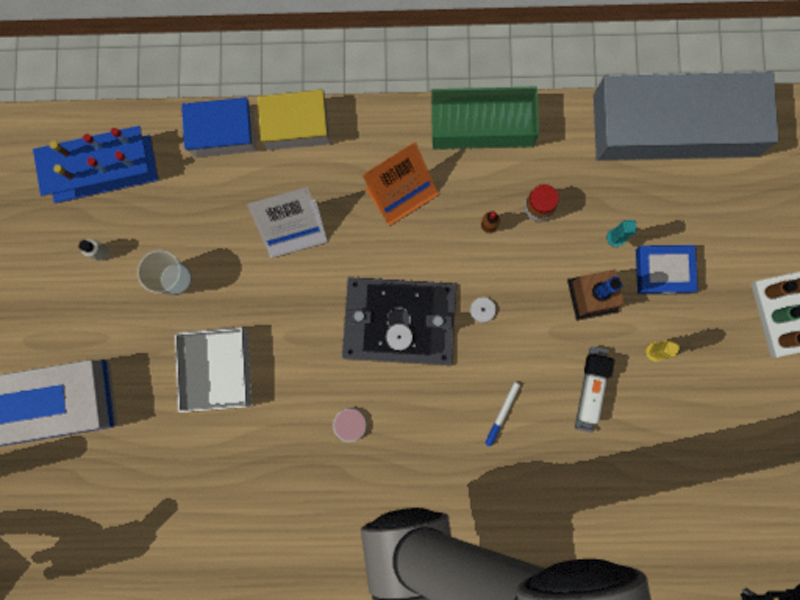

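Two discs are visible: A on the plate at about (399,336) in the 800-px top view, and B on the bench at about (483,309). The deburrer is at (607,288), the reader at (593,390), the white ticket at (288,220) and the tub at (212,370).

Run:
```python
from h import *
t=snapshot("top");s=snapshot("scene")
np.save("t.npy",t);np.save("s.npy",s)
cv2.imwrite("pics/t1.png",cv2.resize(t[110:300,150:414,::-1],None,fx=3,fy=3,interpolation=cv2.INTER_CUBIC))
cv2.imwrite("pics/s1.png",cv2.resize(s[130:300,110:374,::-1],None,fx=3,fy=3,interpolation=cv2.INTER_CUBIC))
```

```text
(no output)
```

View pics/t1.png

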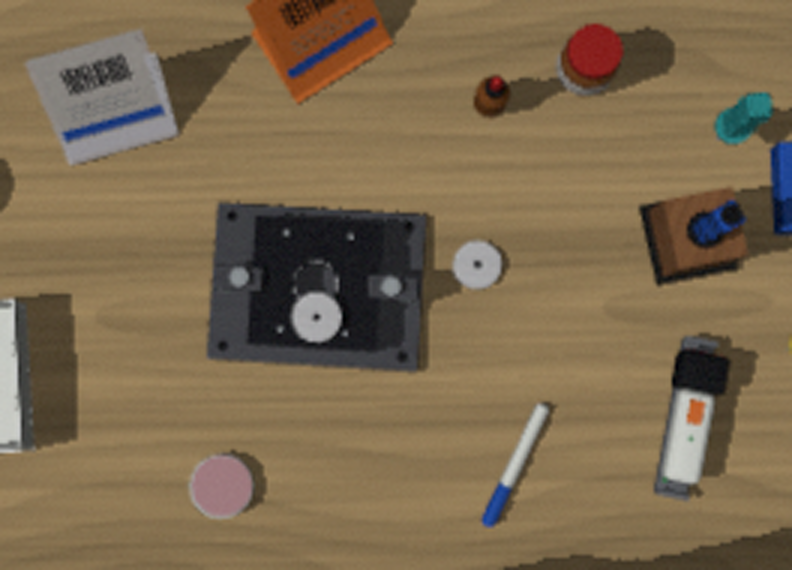

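View pics/s1.png

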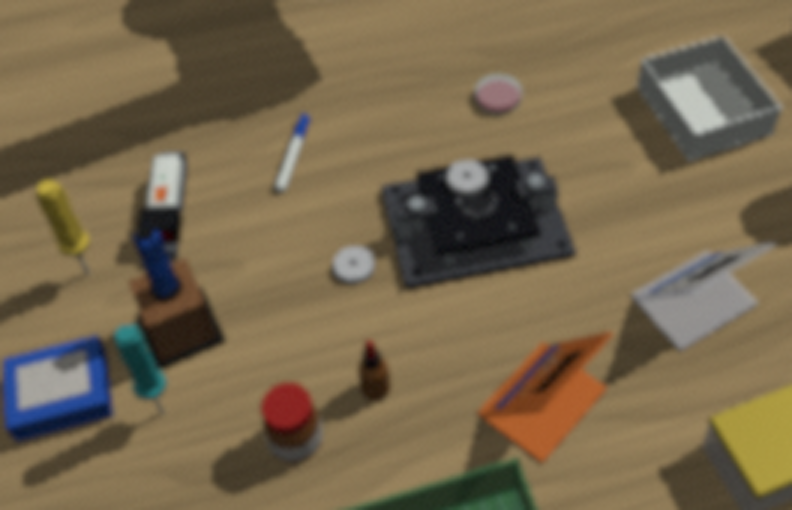

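The crops show disc A at top (316,317) and scene (467,176), disc B at top (478,265) and scene (353,264), the strap nuts at top (239,277) and (391,287), and the bar code at top (97,74). The tool leans outward with perspective from its collar at (710,230) to its top at (734,212). The reader lies along (700,345) to (675,490), window on the far side.

```bash
cat > m.py <<'E'
from h import *
T=camera_info("top");S=camera_info("scene")
tp=lambda u,v:((u+.5)/3-.5+150,(v+.5)/3-.5+110)
sp=lambda u,v:((u+.5)/3-.5+110,(v+.5)/3-.5+130)
E
python3 - <<'E'
from m import *
t=np.load("t.npy");s=np.load("s.npy")
def near(im,mask,uv):
    n,l,st,c=cv2.connectedComponentsWithStats(mask.astype(np.uint8))
    k=np.argmin([np.hypot(*(c[i]-uv))+(1e3 if st[i,4]<8 else 0) for i in range(1,n)])+1
    return c[k],st[k],(l==k)
def hsv(im): return cv2.cvtColor(im,cv2.COLOR_RGB2HSV).astype(int)
ht,hs=hsv(t),hsv(s)
wt=(ht[...,1]<60)&(ht[...,2]>130);ws=(hs[...,1]<60)&(hs[...,2]>130)
for n,a,b,z in(("A",(316,317),(467,176),52),("B",(478,265),(353,264),10)):
    ca,sa,_=near(t,wt,tp(*a));cb,sb,_=near(s,ws,sp(*b))
    print(n,ca,sa,cb,sb,"tri",*tri(T,ca,S,cb),"top",onz(T,*ca,z),"scene",onz(S,*cb,z))
for n,a,b in(("nutL",(239,277),(535,181)),("nutR",(391,287),(418,204))):
    print(n,*tri(T,tp(*a),S,sp(*b)))
for c in((219,203),(427,212),(420,371),(208,358)): print("fix",onz(T,*tp(*c),12))
for c in((249,215),(247,349)): print("plateleft",onz(T,*tp(*c),42))
bl=lambda h:(h[...,0]>105)&(h[...,0]<130)&(h[...,1]>130)
for h,im,f,uv in((ht,t,T,tp(718,222)),(hs,s,S,sp(160,265))):
    c,st,m=near(im,bl(h),uv); ys,xs=np.nonzero(m); print("blue",c,st)
# reader white body outline and head in top
c,st,m=near(t,wt,tp(685,450));print("reader",c,st)
cnt=max(cv2.findContours(m.astype(np.uint8),0,1)[0],key=len);r=cv2.minAreaRect(cnt);print(r)
for p in cv2.boxPoints(r): print(onz(T,*p,40))
for c in((656,209),(741,190),(658,284),(746,264)): print("stand px",onz(T,*tp(*c),75))
E
```

```text
A [255.09326425 215.37823834] [248 208  16  16 193] [265.14851485 187.59405941] [260 183  12  10 101] tri [527.39490604  39.59646405  53.03239202] 2.1887490685010884 top [527.19172342  38.56954066  52.        ] scene [526.79248903  40.93822095  52.        ]
B [308.4  197.65] [301 190  16  16 200] [227.44354839 216.84677419] [221 212  14  11 124] tri [ 578.31403124 -111.80408458   10.9291675 ] 1.6354305532484246 top [ 578.25242823 -112.67896634   10.        ] scene [ 577.8419949  -110.91993078   10.        ]
nutL [565.32200556 110.01689091  57.1034205 ] 2.195339624934338
nutR [554.11548593 -28.17439001  54.56094417] 4.900856601506261
fix [641.06682288 131.29346597  12.        ]
fix [628.63738545 -67.10246248  12.        ]
fix [477.71857093 -57.04000986  12.        ]
fix [493.25337585 142.70050068  12.        ]
plateleft [624.59375749 100.3831908   42.        ]
plateleft [499.53103878 103.37344216  42.        ]
blue [387.37037037 184.5462963 ] [380 177  18  14 108]
blue [162.01324503 216.93377483] [156 206  13  23 151]
reader [378.2984127  256.56825397] [371 240  16  31 315]
((378.71600341796875, 255.31199645996094), (12.074769020080566, 29.873872756958008), 10.30484676361084)
[ 376.07636585 -273.34153421   40.        ]
[ 455.80485259 -291.281273     40.        ]
[ 449.37063003 -323.5124946    40.        ]
[ 369.76601546 -305.37926215   40.        ]
stand px [ 618.36521143 -271.62698191   75.        ]
stand px [ 634.31311338 -349.04009558   75.        ]
stand px [ 550.08549468 -270.62455993   75.        ]
stand px [ 566.78147529 -350.31041563   75.        ]
```

```bash
cat > g.py <<'E'
from m import *
from scipy.spatial.transform import Rotation as Ro
def down(yaw,pitch=0):
    # tool x along yaw heading, z down; pitch>0: heading axis dips
    R=np.c_[[np.cos(yaw),np.sin(yaw),0],[np.sin(yaw),-np.cos(yaw),0],[0,0,-1]]
    return R@Ro.from_rotvec([0,-pitch,0]).as_matrix()
def go(p,R,n=None,frm=None,tag=""):
    o=observe(); p0,R0=(o["tool_pos"],o["tool_rot"]) if frm is None else frm
    w=Ro.from_matrix(R0.T@R).as_rotvec(); d=np.array(p,float)-p0
    n=n or int(max(np.ceil(np.linalg.norm(d)/40),np.ceil(np.degrees(np.linalg.norm(w))/7),1))
    rows=[];Rc=R0
    for i in range(n):
        rows.append(np.r_[Rc.T@d/n/1000,w/n]); Rc=Rc@Ro.from_rotvec(w/n).as_matrix()
    print(tag,n,"rows:");print("; ".join(" ".join(f"{v:.4f}" for v in r) for r in rows))
    return np.array(p,float),R
E
python3 - <<'E'
from g import *
t=np.load("t.npy");s=np.load("s.npy")
k=.64
cs=[onz(T,(u+.5)*k-.5,(v+.5)*k-.5,50) for u,v in((176,331),(243,327),(249,408),(179,411))];print("tub",np.round(cs),np.mean(cs,0))
print("tooltop",*tri(T,tp(735,210),S,sp(150,237)))
print("blue mid",*tri(T,(387.37,184.55),S,(162.01,216.93)))
print("code",*tri(T,tp(97,74),S,sp(712,265)), onz(T,*tp(97,74),81))
a=[onz(T,*tp(*c),81) for c in((60,74),(130,58))];print(a)
h=cv2.cvtColor(t,cv2.COLOR_RGB2HSV);print(h[160:215:3,365:402:3,0].tolist()[0][:5])
# brown stand top
H=h.astype(int);m=((H[...,0]<14)&(H[...,1]>100)&(H[...,2]>70)).astype(np.uint8)[165:210,360:402]
c=max(cv2.findContours(m,0,1)[0],key=cv2.contourArea);r=cv2.minAreaRect(c);print(r)
b=cv2.boxPoints(r)+[360,165];P=[onz(T,*q,75) for q in b];print(np.round(P),np.mean(P,0))
g=go([527,39.5,160],down(-.07),tag="A")
E
```

```text
tub [[545. 435.  50.]
 [550. 316.  50.]
 [407. 304.  50.]
 [403. 427.  50.]] [476.03246635 370.44596214  50.        ]
tooltop [ 602.99463414 -313.11984816  170.77179131] 10.370241460244262
blue mid [ 597.04199219 -311.44520325  120.81041951] 0.12568204548324485
code [751.59841193 235.99186008  86.1173082 ] 1.4551235045839452 [752.56911818 236.22423999  81.        ]
[array([753.2854543, 270.4053729,  81.       ]), array([766.97872719, 205.77521698,  81.        ])]
[18, 18, 17, 18, 18]
((22.206287384033203, 21.40766143798828), (23.491836547851562, 28.323177337646484), 77.19573211669922)
[[ 622. -265.   75.]
 [ 638. -340.   75.]
 [ 575. -351.   75.]
 [ 559. -276.   75.]] [ 598.36578818 -308.2820545    75.        ]
A 17 rows:
0.0304 -0.0246 0.0042 -0.0001 0.0000 0.0205; 0.0299 -0.0252 0.0042 -0.0001 0.0000 0.0205; 0.0294 -0.0258 0.0042 -0.0001 0.0000 0.0205; 0.0289 -0.0264 0.0042 -0.0001 0.0000 0.0205; 0.0283 -0.0270 0.0042 -0.0001 0.0000 0.0205; 0.0278 -0.0276 0.0042 -0.0001 0.0000 0.0205; 0.0272 -0.0281 0.0042 -0.0001 0.0000 0.0205; 0.0266 -0.0287 0.0042 -0.0001 0.0000 0.0205; 0.0260 -0.0292 0.0042 -0.0001 0.0000 0.0205; 0.0254 -0.0298 0.0042 -0.0001 0.0000 0.0205; 0.0248 -0.0303 0.0042 -0.0001 0.0000 0.0205; 0.0242 -0.0308 0.0042 -0.0001 0.0000 0.0205; 0.0236 -0.0313 0.0042 -0.0001 0.0000 0.0205; 0.0229 -0.0317 0.0042 -0.0001 0.0000 0.0205; 0.0223 -0.0322 0.0042 -0.0001 0.0000 0.0205; 0.0216 -0.0326 0.0042 -0.0001 0.0000 0.0205; 0.0209 -0.0331 0.0042 -0.0001 0.0000 0.0205
```

Request:
servo_tool --rows "0 0 0 0 0 -0.1175; 0 0 0 0 0 -0.1175; 0 0 0 0 0 -0.1175; 0 0 0 0 0 -0.1175; 0 0 0 0 0 -0.1175; 0 0 0 0 0 -0.1175; 0 0 0 0 0 -0.1175; 0 0 0 0 0 -0.1175" --claw 0.3 --newtons 30

```text
time_s: 0.87
tool_pos: [144.0, -504.8, 231.1]
tool_rot: [[0.34, 0.94, -0.0], [0.94, -0.34, 0.0], [0.0, -0.0, -1.0]]
ft_force: [0.5, 0.6, -0.3]
opening: 59.8
grip_force: 0.0
```

Request:
servo_tool --rows "0 0 0 0 0 -0.1175; 0 0 0 0 0 -0.1175; 0 0 0 0 0 -0.1175; 0.028 0.031 0 0 0 0; 0.028 0.031 0 0 0 0; 0.028 0.031 0 0 0 0; 0.028 0.031 0 0 0 0; 0.028 0.031 0 0 0 0"

```text
time_s: 1.53
tool_pos: [299.6, -363.8, 231.3]
tool_rot: [[0.001, 1.0, 0.0], [1.0, -0.001, 0.0], [0.0, 0.0, -1.0]]
ft_force: [0.8, -1.0, 0.8]
opening: 59.6
grip_force: 0.0
```

Request:
servo_tool --rows "0.028 0.031 0 0 0 0; 0.028 0.031 0 0 0 0; 0.028 0.031 0 0 0 0; 0.028 0.031 0 0 0 0; 0.028 0.031 0 0 0 0; 0.028 0.031 0 0 0 0; 0.028 0.031 0 0 0 0; 0 0 0.02 0 0 0"

```text
time_s: 2.2
tool_pos: [521.3, -165.6, 214.1]
tool_rot: [[-0.005, 1.0, 0.009], [1.0, 0.005, -0.001], [-0.001, 0.009, -1.0]]
ft_force: [-0.9, 0.2, 0.1]
opening: 59.8
grip_force: 0.0
```

```bash
cat >> g.py <<'E'
def discs(f=None):
    t=snapshot("top"); h=cv2.cvtColor(t,cv2.COLOR_RGB2HSV).astype(int)
    if f: cv2.imwrite(f,t[:,:,::-1])
    m=((h[...,1]<60)&(h[...,2]>130)).astype(np.uint8)
    n,l,st,c=cv2.connectedComponentsWithStats(m)
    for i in range(1,n):
        if 60<st[i,4]<260 and st[i,2]<20 and st[i,3]<20: print("blob",np.round(c[i],1),st[i,4],np.round(onz(T,*c[i],10),1),np.round(onz(T,*c[i],52),1))
E
python3 -c "
from g import *
discs();print(observe()['tool_pos'])"
```

```text
blob [503.5  49. ] 112 [1005.2 -693.9   10. ] [ 987.8 -673.1   52. ]
blob [ 4. 61.] 63 [1004.8  783.    10. ] [987.4 759.3  52. ]
blob [308.4 197.7] 204 [ 578.  -112.7   10. ] [ 573.5 -109.4   52. ]
blob [490.1 203.2] 67 [ 553.2 -623.7   10. ] [ 549.4 -605.1   52. ]
blob [255.2 215.3] 195 [530.4  39.7  10. ] [527.3  38.4  52. ]
[ 516.52889554 -166.55803222  207.93250583]
```

Request:
servo_tool --rows "0.0275 0.031 0.01 0 0 0; 0.0275 0.0305 0.01 0 0 0; 0 0 0.038 0 0 0; 0 0 0.038 0 0 0; 0 0 0.038 0 0 0; 0 0 0.038 0 0 0; 0 0 0.03 0 0 0; 0 0 0.006 0 0 0"

```text
time_s: 2.92
tool_pos: [571.4, -115.6, -1.5]
tool_rot: [[0.001, 1.0, -0.01], [1.0, -0.001, 0.003], [0.003, -0.01, -1.0]]
ft_force: [-1.1, 0.3, 0.1]
opening: 59.4
grip_force: 0.0
```

Request:
servo_tool --rows "0 0 0 0 0 0; 0 0 0 0 0 0; 0 0 0 0 0 0; 0 0 0 0 0 0; 0 0 0 0 0 0; 0 0 0 0 0 0" --claw 0.75

```text
time_s: 3.42
tool_pos: [576.2, -116.2, 4.9]
tool_rot: [[0.0, 1.0, 0.002], [1.0, -0.0, -0.001], [-0.001, 0.002, -1.0]]
ft_force: [0.1, -0.4, -0.5]
opening: 43.8
grip_force: 30.6
```

Request:
servo_tool --rows "0 0 -0.038 0 0 0; 0 0 -0.038 0 0 0; 0 0 -0.038 0 0 0; 0 0 -0.01 0 0 0; 0.036 -0.007 0 0 0 0; 0.036 -0.007 0 0 0 0; 0.036 -0.007 0 0 0 0; 0.036 -0.007 0 0 0 0"

```text
time_s: 4.08
tool_pos: [547.1, 29.3, 128.1]
tool_rot: [[0.001, 1.0, 0.001], [1.0, -0.001, -0.0], [-0.0, 0.001, -1.0]]
ft_force: [0.7, 0.4, -0.8]
opening: 43.9
grip_force: 31.0
```

Request:
servo_tool --rows "0.036 -0.007 0 0 0 0; 0.036 -0.007 0 0 0 0; 0.036 -0.007 0 0 0 0; 0.036 -0.007 0 0 0 0; 0.036 -0.007 0 0 0 0; 0.036 -0.007 0 0 0 0; 0.036 -0.007 0 0 0 0; 0.036 -0.007 0 0 0 0"

```text
time_s: 4.75
tool_pos: [491.1, 317.8, 128.0]
tool_rot: [[0.0, 1.0, 0.0], [1.0, -0.0, 0.0], [0.0, 0.0, -1.0]]
ft_force: [1.1, -0.2, -1.2]
opening: 43.7
grip_force: 31.0
```

Request:
servo_tool --rows "0 0 0 0 0 0; 0 0 0 0 0 0"

```text
time_s: 4.92
tool_pos: [490.9, 317.8, 127.6]
tool_rot: [[-0.003, 1.0, 0.0], [1.0, 0.003, -0.0], [-0.0, 0.0, -1.0]]
ft_force: [-0.4, -0.2, -1.3]
opening: 43.7
grip_force: 31.0
```

Request:
servo_tool --rows "0.035 -0.0075 0 0 0 0; 0.035 -0.0075 0 0 0 0; 0 0 0 0 0 0; 0 0 0.03 0 0 0; 0 0 0.03 0 0 0; 0 0 0.03 0 0 0; 0 0 0 0 0 0; 0 0 0 0 0 0"

```text
time_s: 5.58
tool_pos: [476.6, 384.3, 36.7]
tool_rot: [[0.002, 1.0, -0.003], [1.0, -0.002, -0.002], [-0.002, -0.003, -1.0]]
ft_force: [-0.9, 0.4, 0.2]
opening: 43.8
grip_force: 31.0
```

Request:
servo_tool --rows "0 0 0 0 0 0; 0 0 0 0 0 0; 0 0 0 0 0 0; 0 0 -0.03 0 0 0; 0 0 -0.035 0 0 0; 0 0 -0.035 0 0 0; 0 0 0 0 0 0" --claw 0.3

```text
time_s: 6.17
tool_pos: [480.5, 388.4, 146.8]
tool_rot: [[0.0, 1.0, 0.013], [1.0, -0.0, 0.008], [0.008, 0.013, -1.0]]
ft_force: [1.4, 0.9, 1.0]
opening: 59.6
grip_force: 0.0
```

Run:
```python
from g import *
discs("pics/x.png")
R0=down(-.07)
go([527,39.5,150],R0)
```

```text
14 rows:
-0.0249 0.0034 -0.0006 0.0002 -0.0009 0.1172; -0.0243 0.0063 -0.0006 0.0002 -0.0009 0.1172; -0.0234 0.0091 -0.0005 0.0002 -0.0009 0.1172; -0.0222 0.0118 -0.0005 0.0002 -0.0009 0.1172; -0.0206 0.0143 -0.0005 0.0002 -0.0009 0.1172; -0.0188 0.0166 -0.0005 0.0002 -0.0009 0.1172; -0.0168 0.0187 -0.0005 0.0002 -0.0009 0.1172; -0.0145 0.0205 -0.0005 0.0002 -0.0009 0.1172; -0.0120 0.0221 -0.0005 0.0002 -0.0009 0.1172; -0.0093 0.0233 -0.0004 0.0002 -0.0009 0.1172; -0.0065 0.0242 -0.0004 0.0002 -0.0009 0.1172; -0.0036 0.0248 -0.0004 0.0002 -0.0009 0.1172; -0.0007 0.0251 -0.0004 0.0002 -0.0009 0.1172; 0.0022 0.0250 -0.0005 0.0002 -0.0009 0.1172
```

View pics/x.png

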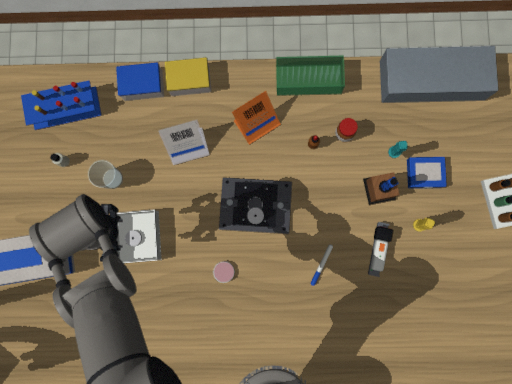

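Disc B is in the tub at (136,238). Disc A is still on the plate at (255,215), and there are no other discs. Next is disc A.

Request:
servo_tool --rows "-0.025 0.0035 -0.001 0 -0.001 0.117; -0.0245 0.0065 0 0 -0.001 0.117; -0.0235 0.009 0 0 -0.001 0.117; -0.022 0.012 0 0 -0.001 0.117; -0.0205 0.0145 0 0 -0.001 0.117; -0.019 0.0165 0 0 -0.001 0.117; -0.017 0.0185 0 0 -0.001 0.117; -0.0145 0.0205 0 0 -0.001 0.117"

```text
time_s: 6.88
tool_pos: [504.1, 185.4, 139.2]
tool_rot: [[0.809, 0.588, -0.004], [0.588, -0.809, -0.007], [-0.007, 0.004, -1.0]]
ft_force: [0.9, 0.1, 0.5]
opening: 60.0
grip_force: 0.0
```

Request:
servo_tool --rows "-0.012 0.022 0 0 -0.001 0.117; -0.0095 0.0235 0 0 -0.001 0.117; -0.0065 0.024 0 0 -0.001 0.117; -0.0035 0.025 0 0 -0.001 0.117; -0.0005 0.025 0 0 -0.001 0.117; 0.002 0.025 0 0 -0.001 0.117; 0 0 0 0 0 0; 0 0 0 0 0 0"

```text
time_s: 7.55
tool_pos: [524.8, 36.5, 140.2]
tool_rot: [[0.998, -0.069, -0.009], [-0.069, -0.998, -0.008], [-0.009, 0.009, -1.0]]
ft_force: [0.2, -0.1, -0.0]
opening: 60.2
grip_force: 0.0
```

Run:
```python
from g import *
o=observe();print(o["tool_pos"],o["tool_rot"].round(3).tolist())
go([527,39.5,90],down(-.07),3)
```

```text
[524.83295879  36.49359534 140.20007082] [[0.998, -0.069, -0.009], [-0.069, -0.998, -0.008], [-0.009, 0.009, -1.0]]
 3 rows:
0.0008 -0.0012 0.0167 0.0030 0.0029 0.0004; 0.0007 -0.0012 0.0167 0.0030 0.0029 0.0004; 0.0007 -0.0011 0.0167 0.0030 0.0029 0.0004
```

Request:
servo_tool --rows "0.001 -0.001 0.02 0.003 0.003 0; 0.001 -0.001 0.02 0.003 0.003 0; 0 -0.001 0.02 0.003 0.003 0; 0 0 0.02 0 0 0; 0 0 0.015 0 0 0; 0 0 0 0 0 0; 0 0 0 0 0 0; 0 0 0 0 0 0"

```text
time_s: 8.22
tool_pos: [527.3, 40.6, 46.2]
tool_rot: [[0.998, -0.066, 0.002], [-0.066, -0.998, -0.0], [0.002, 0.0, -1.0]]
ft_force: [0.7, 0.0, -0.1]
opening: 59.9
grip_force: 0.0
```

Request:
servo_tool --rows "0 0 0 0 0 0; 0 0 0 0 0 0; 0 0 0 0 0 0; 0 0 0 0 0 0; 0 0 0 0 0 0; 0 0 0 0 0 0" --claw 0.75

```text
time_s: 8.72
tool_pos: [527.6, 40.2, 46.9]
tool_rot: [[0.998, -0.067, 0.003], [-0.067, -0.998, -0.0], [0.003, -0.0, -1.0]]
ft_force: [-1.5, -0.2, 6.7]
opening: 43.5
grip_force: 29.9
```

Request:
servo_tool --rows "0 0 -0.03 0 0 0; 0 0 -0.03 0 0 0; 0 0 -0.03 0 0 0; -0.004 -0.0365 0 0 0 0; -0.004 -0.0365 0 0 0 0; -0.004 -0.0365 0 0 0 0; -0.004 -0.0365 0 0 0 0; -0.004 -0.0365 0 0 0 0"

```text
time_s: 9.38
tool_pos: [519.1, 225.1, 136.3]
tool_rot: [[0.998, -0.068, 0.002], [-0.068, -0.998, 0.0], [0.002, -0.0, -1.0]]
ft_force: [1.0, 0.7, -0.7]
opening: 43.3
grip_force: 30.6
```

Request:
servo_tool --rows "-0.004 -0.0365 0 0 0 0; -0.004 -0.0365 0 0 0 0; -0.004 -0.0365 0 0 0 0; -0.004 -0.0365 0 0 0 0; 0 0 0 0 0 0; 0 0 0 0 0 0; 0 0 0 0 0 0"

```text
time_s: 9.97
tool_pos: [512.9, 369.9, 135.4]
tool_rot: [[0.998, -0.067, 0.001], [-0.067, -0.998, -0.001], [0.001, 0.001, -1.0]]
ft_force: [-0.1, -0.4, -0.7]
opening: 43.6
grip_force: 30.7
```

Request:
servo_tool --rows "0 0 0.03 0 0 0; 0 0 0.03 0 0 0; 0 0 0.03 0 0 0; 0 0 0 0 0 0; 0 0 0 0 0 0; 0 0 0 0 0 0"

```text
time_s: 10.47
tool_pos: [514.5, 369.8, 47.2]
tool_rot: [[0.998, -0.069, 0.003], [-0.069, -0.998, 0.001], [0.003, -0.001, -1.0]]
ft_force: [0.4, 0.7, 0.2]
opening: 43.4
grip_force: 30.8
```

Request:
servo_tool --rows "0 0 0 0 0 0; 0 0 0 0 0 0; 0 0 0 0 0 0; 0 0 -0.035 0 0 0; 0 0 -0.04 0 0 0; 0 0 -0.04 0 0 0; 0 0 -0.04 0 0 0; 0 0 -0.04 0 0 0" --claw 0.3

```text
time_s: 11.13
tool_pos: [512.7, 370.1, 243.3]
tool_rot: [[0.998, -0.067, 0.002], [-0.067, -0.998, 0.0], [0.002, -0.001, -1.0]]
ft_force: [0.9, 0.6, -0.4]
opening: 59.9
grip_force: 0.0
```

Request:
servo_tool --rows "0.006 0.037 0 0 0 0; 0.006 0.037 0 0 0 0; 0.006 0.037 0 0 0 0; 0.006 0.037 0 0 0 0; 0.006 0.037 0 0 0 0; 0.006 0.037 0 0 0 0; 0.006 0.037 0 0 0 0; 0.006 0.037 0 0 0 0"

```text
time_s: 11.8
tool_pos: [540.8, 70.0, 241.3]
tool_rot: [[0.998, -0.067, 0.002], [-0.067, -0.998, -0.0], [0.002, 0.0, -1.0]]
ft_force: [1.2, 0.9, 0.4]
opening: 59.6
grip_force: 0.0
```

Request:
servo_tool --rows "-0.02 0.03 0 0 0 0; -0.02 0.03 0 0 0 0; -0.02 0.03 0 0 0 0; -0.02 0.03 0 0 0 0; -0.02 0.03 0 0 0 0; 0 0 0 0 0 0; 0 0 0 0 0 0"

```text
time_s: 12.38
tool_pos: [430.5, -72.4, 241.3]
tool_rot: [[0.997, -0.071, 0.002], [-0.071, -0.997, -0.001], [0.003, 0.001, -1.0]]
ft_force: [0.4, 0.8, 0.2]
opening: 59.6
grip_force: 0.0
```

Run:
```python
from g import *
discs()
t=snapshot("top");s=snapshot("scene");np.save("t.npy",t);np.save("s.npy",s)
b=lambda i,x,y,w,h,f:cv2.convertScaleAbs(cv2.resize(i[y:y+h,x:x+w,::-1],None,fx=f,fy=f,interpolation=cv2.INTER_CUBIC),alpha=1.5)
top=np.hstack([b(t,355,160,55,55,7),b(t,228,178,55,55,7)])
bot=np.hstack([b(s,130,190,55,30,7),b(s,235,180,55,30,7)])
cv2.imwrite("pics/y.png",np.vstack([top,bot]))
```

```text
blob [ 4.6 27.4] 82 [1110.1  785.8   10. ] [1089.6  762.    52. ]
blob [503.6  48.9] 108 [1005.5 -694.1   10. ] [ 988.1 -673.4   52. ]
blob [ 3.9 61. ] 62 [1005.   783.2   10. ] [987.6 759.5  52. ]
```

View pics/y.png

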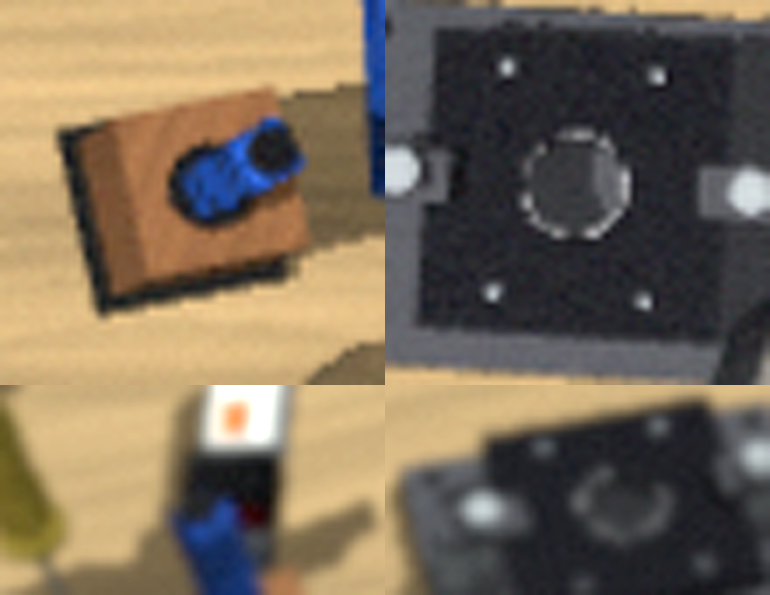

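The left panel shows the collar centred at (210,185) on the stand top, whose middle is at about (210,187), with the button at (274,147). The right panel shows the clear bore centred at (577,184). I'll enlarge the handle for its yaw.

Run:
```python
from g import *
t=np.load("t.npy");s=np.load("s.npy")
f=lambda i,x,y,w,h:cv2.convertScaleAbs(cv2.resize(i[y:y+h,x:x+w,::-1],None,fx=16,fy=16,interpolation=cv2.INTER_CUBIC),alpha=2.2)
cv2.imwrite("pics/z.png",np.hstack([f(t,376,172,24,26),f(s,150,200,24,26)]))
q=lambda u,v:(355+(u+.5)/7-.5,160+(v+.5)/7-.5)
r=lambda u,v:(228+(u-385+.5)/7-.5,178+(v+.5)/7-.5)
rs=lambda u,v:(235+(u-385+.5)/7-.5,180+(v-385+.5)/7-.5)
print("button",onz(T,*q(274,147),174),"collar",onz(T,*q(210,185),81),"handle bl")
P=[onz(T,*q(*c),75) for c in((110,122),(275,88),(310,248),(145,290))];print(np.round(P,1),np.mean(P,0))
print("bore",onz(T,*r(577,184),42),onz(T,*r(575,183.5),42),onz(S,*rs(622,506),42),tri(T,r(577,184),S,rs(622,506)))
```

```text
button [ 599.78652728 -315.11617395  174.        ] collar [ 598.49566808 -313.32634268   81.        ] handle bl
[[ 624.7 -277.2   75. ]
 [ 636.8 -341.6   75. ]
 [ 574.  -352.1   75. ]
 [ 558.8 -287.9   75. ]] [ 598.58455503 -314.67854531   75.        ]
bore [560.0763993   38.68126261  42.        ] [560.29034238  39.4743628   42.        ] [562.07102058  41.40543336  42.        ] (array([560.62795793,  40.24444869,  40.54791316]), np.float64(3.139298694810612))
```

View pics/z.png

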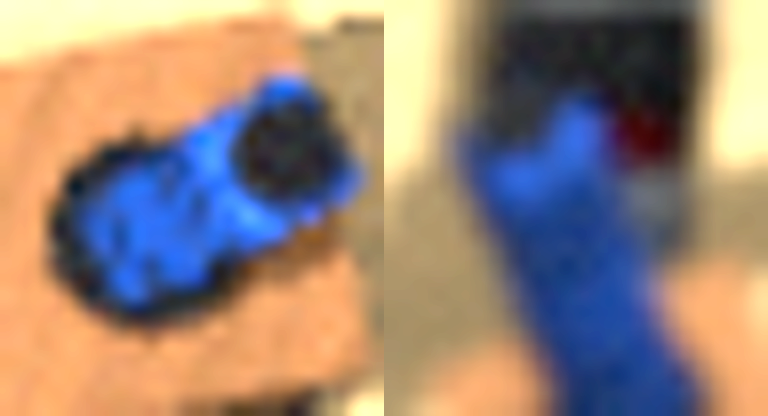

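Run:
```python
from g import *
for y in(0,29,60):
  c=[np.array([599,-314,171])+Ro.from_euler('z',y,degrees=True).apply([a*11,b*11,0]) for a,b in((1,1),(1,-1),(-1,-1),(-1,1))]
  print(y,[((proj(T,p)-[376,172]+.5)*16).round().tolist() for p in c],[((proj(S,p)-[150,200]+.5)*16+[384,0]).round().tolist() for p in c])
go([598.5,-313.5,215],down(.513))
```

```text
0 [[206.0, 85.0], [347.0, 83.0], [353.0, 221.0], [213.0, 223.0]] [[577.0, 162.0], [456.0, 191.0], [442.0, 100.0], [562.0, 71.0]]
29 [[183.0, 128.0], [303.0, 59.0], [377.0, 178.0], [257.0, 248.0]] [[594.0, 128.0], [496.0, 199.0], [424.0, 133.0], [523.0, 63.0]]
60 [[185.0, 180.0], [250.0, 59.0], [375.0, 126.0], [310.0, 247.0]] [[589.0, 94.0], [542.0, 188.0], [429.0, 168.0], [477.0, 74.0]]
 8 rows:
0.0228 0.0289 0.0033 0.0001 -0.0002 -0.0725; 0.0207 0.0305 0.0033 0.0001 -0.0002 -0.0725; 0.0184 0.0319 0.0032 0.0001 -0.0002 -0.0725; 0.0161 0.0331 0.0032 0.0001 -0.0002 -0.0725; 0.0136 0.0342 0.0032 0.0001 -0.0002 -0.0725; 0.0111 0.0351 0.0032 0.0001 -0.0002 -0.0725; 0.0085 0.0358 0.0032 0.0001 -0.0002 -0.0725; 0.0059 0.0364 0.0032 0.0001 -0.0002 -0.0725
```

Request:
servo_tool --rows "0.023 0.029 0.003 0 0 -0.0725; 0.021 0.0305 0.003 0 0 -0.0725; 0.0185 0.032 0.003 0 0 -0.0725; 0.016 0.033 0.003 0 0 -0.0725; 0.0135 0.034 0.003 0 0 -0.0725; 0.011 0.035 0.003 0 0 -0.0725; 0.0085 0.036 0.003 0 0 -0.0725; 0.006 0.0365 0.003 0 0 -0.0725"

```text
time_s: 13.2
tool_pos: [600.0, -314.3, 215.7]
tool_rot: [[0.869, 0.495, 0.0], [0.495, -0.869, 0.0], [0.0, 0.0, -1.0]]
ft_force: [0.0, 0.1, 0.8]
opening: 59.4
grip_force: 0.0
```

Request:
servo_tool --rows "0 0 0 0 0 0; 0 0 0 0 0 0; 0 0 0 0 0 0"

```text
time_s: 13.45
tool_pos: [598.6, -312.9, 215.5]
tool_rot: [[0.871, 0.491, -0.001], [0.491, -0.871, 0.001], [-0.0, -0.001, -1.0]]
ft_force: [0.1, 0.6, -0.3]
opening: 59.8
grip_force: 0.0
```

Run:
```python
from g import *
o=observe();print(o["tool_pos"])
go([598.5,-313.5,113],down(.513),4)
```

```text
[ 598.59213213 -312.87626988  215.54220006]
 4 rows:
-0.0001 0.0002 0.0256 -0.0003 0.0000 0.0001; -0.0001 0.0001 0.0256 -0.0003 0.0000 0.0001; -0.0001 0.0001 0.0256 -0.0003 0.0000 0.0001; -0.0001 0.0001 0.0256 -0.0003 0.0000 0.0001
```

Request:
servo_tool --rows "0 0 0.0255 0 0 0; 0 0 0.0255 0 0 0; 0 0 0.0255 0 0 0; 0 0 0.0255 0 0 0; 0 0 0 0 0 0; 0 0 0 0 0 0; 0 0 0 0 0 0"

```text
time_s: 14.03
tool_pos: [599.1, -314.0, 116.9]
tool_rot: [[0.871, 0.491, 0.003], [0.491, -0.871, -0.002], [0.002, 0.003, -1.0]]
ft_force: [-0.1, -0.2, 0.6]
opening: 59.8
grip_force: 0.0
```

Request:
servo_tool --rows "0 0 0 0 0 0; 0 0 0 0 0 0; 0 0 0 0 0 0; 0 0 0 0 0 0; 0 0 0 0 0 0; 0 0 0 0 0 0; 0 0 0 0 0 0; 0 0 0 0 0 0" --claw 0.9 --newtons 60

```text
time_s: 14.7
tool_pos: [598.5, -314.6, 115.8]
tool_rot: [[0.872, 0.49, 0.002], [0.49, -0.872, -0.001], [0.001, 0.002, -1.0]]
ft_force: [-0.6, 0.9, 5.9]
opening: 21.5
grip_force: 61.7
```

Request:
servo_tool --rows "0 0 -0.01 0 0 0; 0 0 -0.02 0 0 0; 0 0 -0.02 0 0 0; 0 0 -0.02 0 0 0; 0 0 -0.02 0 0 0; 0 0 -0.02 0 0 0; 0 0 -0.01 0 0 0; 0 0 0 0 0 0"

```text
time_s: 15.37
tool_pos: [598.8, -315.0, 237.6]
tool_rot: [[0.872, 0.49, 0.005], [0.49, -0.872, -0.003], [0.003, 0.005, -1.0]]
ft_force: [0.3, -0.4, -0.8]
opening: 21.3
grip_force: 61.1
```

Request:
servo_tool --rows "0.014 -0.0325 0 0 0 0; 0.014 -0.0325 0 0 0 0; 0.014 -0.0325 0 0 0 0; 0.014 -0.0325 0 0 0 0; 0.014 -0.0325 0 0 0 0; 0.014 -0.0325 0 0 0 0; 0.014 -0.0325 0 0 0 0; 0 0 0 0 0 0"

```text
time_s: 16.03
tool_pos: [570.4, -61.9, 233.3]
tool_rot: [[0.869, 0.494, -0.002], [0.494, -0.869, 0.003], [-0.001, -0.004, -1.0]]
ft_force: [0.0, 0.4, 0.5]
opening: 21.5
grip_force: 60.8
```

Request:
servo_tool --rows "0.014 -0.0325 0 0 0 0; 0.014 -0.0325 0 0 0 0; 0.0142 -0.0325 0 0 0 0; 0 0 0.02 0 0 0; 0 0 0.02 0 0 0; 0 0 0.02 0 0 0; 0 0 0 0 0 0; 0 0 0 0 0 0"

```text
time_s: 16.7
tool_pos: [560.0, 37.4, 172.9]
tool_rot: [[0.872, 0.49, -0.003], [0.49, -0.872, -0.0], [-0.003, -0.002, -1.0]]
ft_force: [0.2, 1.1, 0.4]
opening: 21.1
grip_force: 61.0
```

Run:
```python
from g import *
for i in range(3):
    o=observe();print(o["tool_pos"],o["ft_force"],o["moment"])
    t=snapshot("top") if i==0 else snapshot("scene")
    if i==0:tt=t
    else: s=t
f=lambda i,x,y,w,h:cv2.convertScaleAbs(cv2.resize(i[y:y+h,x:x+w,::-1],None,fx=8,fy=8,interpolation=cv2.INTER_CUBIC),alpha=1.5)
cv2.imwrite("pics/w.png",np.hstack([f(tt,230,170,50,70),f(s,235,150,50,70)]))
```

```text
[560.02246847  37.37524137 172.89906104] [0.24602498 1.12921965 0.43604316] [ 0.0106596   0.0014072  -0.01257478]
[560.96519147  37.24931124 174.24200425] [-0.13326806  0.26171714 -0.97227053] [-0.01459524 -0.02888792 -0.00479219]
[561.44973862  37.22531793 175.02555948] [-0.15949016 -0.34801718 -1.50492956] [-0.01772804 -0.01101376 -0.0140247 ]
```

View pics/w.png

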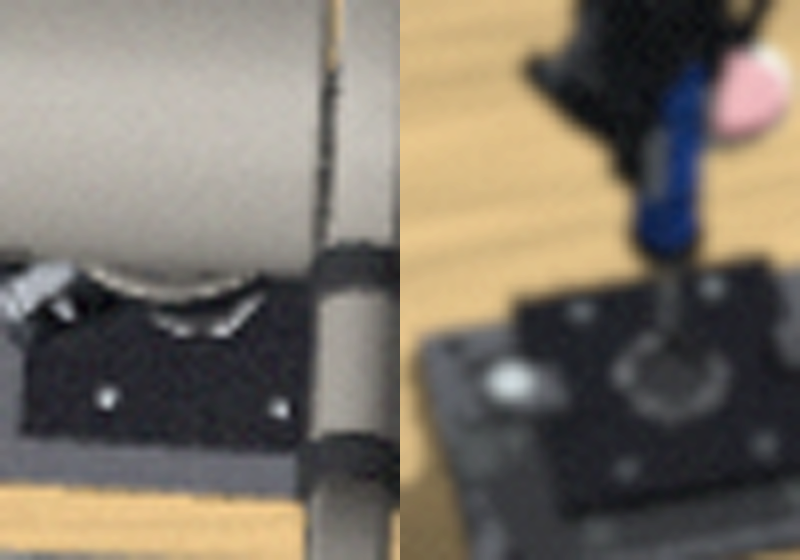

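The scene panel shows the blade tip at about (668,345), just over the bore, whose centre is at (671,376). The wrist moment is much quieter than the force, so I'll use it to centre the tool.

```bash
cat >> g.py <<'E'
def avg(n=6,show=True):
    P=[];F=[];M=[]
    for _ in range(n):
        snapshot("top");o=observe();P.append(o["tool_pos"]);F.append(o["ft_force"]);M.append(o["moment"])
    P,F,M=map(np.array,(P,F,M))
    print("pos",P.mean(0).round(2),P.std(0).round(2),"F",F.mean(0).round(2),"M",M.mean(0).round(4),M.std(0).round(4)); return P.mean(0),F.mean(0),M.mean(0)
E
python3 - <<'E'
from g import *
p,_,_=avg(8)
a=proj(S,[p[0],p[1],p[2]-98.8]);b=proj(S,[560.5,39.8,42])
print(a,b,"obs tip (268.5,193.1) bore (268.9,197)")
E
```

```text
pos [561.28  37.44 175.08] [0.23 0.11 0.34] F [ 0.15  0.32 -0.65] M [-0.0074  0.0195 -0.0073] [0.018  0.0416 0.0355]
[267.31074645 190.5895582 ] [267.84374489 196.63131452] obs tip (268.5,193.1) bore (268.9,197)
```

Request:
servo_tool --rows "0.0005 -0.0025 0 0 0 0; 0 0 0.01 0 0 0; 0 0 0.01 0 0 0; 0 0 0.01 0 0 0; 0 0 0.0075 0 0 0; 0 0 0 0 0 0; 0 0 0 0 0 0; 0 0 0 0 0 0"

```text
time_s: 17.92
tool_pos: [560.4, 40.0, 136.9]
tool_rot: [[0.872, 0.49, 0.001], [0.49, -0.872, -0.0], [0.0, 0.001, -1.0]]
ft_force: [0.5, -0.6, -1.0]
opening: 21.1
grip_force: 61.0
```

Run:
```python
from g import *
avg(4);avg(6)
```

```text
pos [560.49  40.   137.27] [0.05 0.01 0.05] F [ 0.19 -0.44 -0.8 ] M [-0.0221  0.0046 -0.0016] [0.0179 0.0555 0.0316]
pos [560.26  40.02 137.08] [0.06 0.02 0.11] F [ 0.08 -0.   -0.97] M [ 0.018   0.0261 -0.0163] [0.0217 0.0195 0.0199]
```

Request:
servo_tool --rows "0.005 0.0028 0 0 0 0; 0.005 0.0028 0 0 0 0; 0.005 0.0028 0 0 0 0; 0.0015 0.0008 0 0 0 0; 0.0013 0.0007 0 0 0 0; 0 0 0 0 0 0; 0 0 0 0 0 0"

```text
time_s: 19.0
tool_pos: [580.1, 40.2, 136.6]
tool_rot: [[0.872, 0.49, -0.001], [0.49, -0.872, -0.0], [-0.001, -0.0, -1.0]]
ft_force: [-2.2, -0.5, -1.0]
opening: 21.3
grip_force: 61.1
```

Run:
```python
from g import *
avg(6)
```

```text
pos [580.12  40.15 136.64] [0.05 0.01 0.03] F [-1.73  0.16 -1.04] M [-0.003   0.5208 -0.014 ] [0.0209 0.0096 0.0288]
```

```bash
cat > arc.py <<'E'
from g import *
import json,os,sys
# usage: arc.py a_end  : log contact here, refit centre, print rows to a_end (deg)
aend=float(sys.argv[1]);L=.27;K=.8
p,F,M=avg(5);f=np.array([-(M[1]-.02),M[0]])/L
log=json.load(open("log.json")) if os.path.exists("log.json") else []
log.append([*p[:2],*f]);json.dump(log,open("log.json","w"))
prior=np.array([559.9,39.9]);A=[np.eye(2)*.7];b=[prior*.7]
for x,y,fx,fy in log:
    q=np.array([x,y]);u=q-prior;u/=np.linalg.norm(u);d=max(-(u@[fx,fy])/K,0)
    # u.(q-c)=18+d
    A.append(u[None]);b.append([u@q-18-d])
c=np.linalg.lstsq(np.vstack(A),np.concatenate(b),rcond=None)[0]
u=p[:2]-c;r0=np.linalg.norm(u);a0=np.degrees(np.arctan2(u[1],u[0]));u/=r0
while a0<aend: a0+=360
print("centre",c.round(2),"r0",r0.round(2),"ang",round(a0,1),"radialF",-(u@f).round(2),"tangF",(np.array([u[1],-u[0]])@f).round(2))
while a0-aend>360:a0-=360
n=8;q0=p[:2];Rt=observe()["tool_rot"];out=[];z0=p[2]
for i in range(1,n+1):
    r=r0+(20.6-r0)*i/n;a=np.radians(a0+(aend-a0)*i/n)
    q=c+r*np.array([np.cos(a),np.sin(a)]);d=Rt.T@np.r_[q-q0,(136.8-z0)/n]/1000;q0=q;out.append(f"{d[0]:.4f} {d[1]:.4f} {d[2]:.4f} 0 0 0")
print("; ".join(out))
E
python3 arc.py -45
```

```text
pos [580.31  40.13 136.71] [0.04 0.01 0.01] F [-2.05 -0.25 -1.41] M [ 0.0169  0.5452 -0.0078] [0.0418 0.0292 0.0226]
centre [559.89  39.9 ] r0 20.42 ang 0.6 radialF 1.94 tangF -0.08
-0.0010 0.0017 -0.0000 0 0 0; -0.0012 0.0016 -0.0000 0 0 0; -0.0014 0.0015 -0.0000 0 0 0; -0.0015 0.0014 -0.0000 0 0 0; -0.0016 0.0012 -0.0000 0 0 0; -0.0018 0.0010 -0.0000 0 0 0; -0.0019 0.0009 -0.0000 0 0 0; -0.0019 0.0007 -0.0000 0 0 0
```

Request:
servo_tool --rows "-0.001 0.0017 0 0 0 0; -0.0012 0.0016 0 0 0 0; -0.0014 0.0015 0 0 0 0; -0.0015 0.0014 0 0 0 0; -0.0016 0.0012 0 0 0 0; -0.0018 0.001 0 0 0 0; -0.0019 0.0009 0 0 0 0; -0.0019 0.0007 0 0 0 0"

```text
time_s: 20.22
tool_pos: [574.8, 25.3, 137.0]
tool_rot: [[0.872, 0.49, 0.001], [0.49, -0.872, 0.0], [0.001, 0.0, -1.0]]
ft_force: [-1.1, 2.8, -0.9]
opening: 21.3
grip_force: 60.9
```

```bash
python3 arc.py -90
```

```text
pos [574.61  25.18 136.93] [0.08 0.1  0.01] F [-1.48  2.12 -0.42] M [5.550e-01 4.267e-01 4.000e-04] [0.0383 0.0478 0.032 ]
centre [559.82  40.1 ] r0 21.01 ang -45.3 radialF 2.52 tangF -0.38
-0.0020 0.0004 0.0000 0 0 0; -0.0020 0.0002 0.0000 0 0 0; -0.0020 -0.0000 0.0000 0 0 0; -0.0020 -0.0002 0.0000 0 0 0; -0.0020 -0.0004 0.0000 0 0 0; -0.0019 -0.0006 0.0000 0 0 0; -0.0019 -0.0008 0.0000 0 0 0; -0.0018 -0.0009 0.0000 0 0 0
```

Pressure is steady at about 2 to 2.5 N. I'll keep going round.

Request:
servo_tool --rows "-0.002 0.0004 0 0 0 0; -0.002 0.0002 0 0 0 0; -0.002 0 0 0 0 0; -0.002 -0.0002 0 0 0 0; -0.002 -0.0004 0 0 0 0; -0.0019 -0.0006 0 0 0 0; -0.0019 -0.0008 0 0 0 0; -0.0018 -0.0009 0 0 0 0"

```text
time_s: 21.13
tool_pos: [560.1, 19.5, 137.0]
tool_rot: [[0.872, 0.49, 0.001], [0.49, -0.872, -0.001], [0.001, 0.001, -1.0]]
ft_force: [1.4, 1.8, -1.1]
opening: 21.0
grip_force: 61.1
```

```bash
python3 arc.py -135
```

```text
pos [560.    19.64 136.98] [0.12 0.03 0.03] F [ 0.94  2.15 -0.3 ] M [ 0.5473 -0.2031  0.0278] [0.0247 0.0246 0.0166]
centre [559.83  40.14] r0 20.5 ang -89.5 radialF 2.02 tangF -0.84
-0.0017 -0.0011 0.0000 0 0 0; -0.0016 -0.0012 0.0000 0 0 0; -0.0015 -0.0014 0.0000 0 0 0; -0.0014 -0.0015 0.0000 0 0 0; -0.0012 -0.0017 0.0000 0 0 0; -0.0010 -0.0018 0.0000 0 0 0; -0.0008 -0.0019 0.0000 0 0 0; -0.0007 -0.0019 0.0000 0 0 0
```

Request:
servo_tool --rows "-0.0017 -0.0011 0 0 0 0; -0.0016 -0.0012 0 0 0 0; -0.0015 -0.0014 0 0 0 0; -0.0014 -0.0015 0 0 0 0; -0.0012 -0.0017 0 0 0 0; -0.001 -0.0018 0 0 0 0; -0.0008 -0.0019 0 0 0 0; -0.0007 -0.0019 0 0 0 0"

```text
time_s: 22.05
tool_pos: [545.2, 25.8, 136.9]
tool_rot: [[0.872, 0.49, 0.001], [0.49, -0.872, -0.0], [0.001, 0.001, -1.0]]
ft_force: [1.2, 0.6, -0.7]
opening: 21.2
grip_force: 61.1
```

```bash
python3 arc.py -180
```

```text
pos [545.01  25.93 136.86] [0.12 0.09 0.01] F [ 1.26  0.89 -0.93] M [ 0.2939 -0.336   0.017 ] [0.0417 0.0311 0.0209]
centre [559.71  40.03] r0 20.38 ang -136.2 radialF 1.71 tangF -0.13
-0.0004 -0.0019 0.0000 0 0 0; -0.0002 -0.0019 0.0000 0 0 0; -0.0001 -0.0020 0.0000 0 0 0; 0.0001 -0.0020 0.0000 0 0 0; 0.0003 -0.0019 0.0000 0 0 0; 0.0005 -0.0019 0.0000 0 0 0; 0.0007 -0.0018 0.0000 0 0 0; 0.0009 -0.0018 0.0000 0 0 0
```

Request:
servo_tool --rows "-0.0005 -0.0019 0 0 0 0; -0.0003 -0.0019 0 0 0 0; -0.0001 -0.002 0 0 0 0; 0 -0.002 0 0 0 0; 0.0003 -0.0019 0 0 0 0; 0.0005 -0.0019 0 0 0 0; 0.0007 -0.0018 0 0 0 0; 0.0009 -0.0018 0 0 0 0"

```text
time_s: 22.97
tool_pos: [538.9, 39.8, 136.8]
tool_rot: [[0.872, 0.49, 0.0], [0.49, -0.872, -0.001], [-0.0, 0.001, -1.0]]
ft_force: [2.3, -0.9, -0.6]
opening: 21.3
grip_force: 61.0
```

```bash
python3 arc.py -225
```

```text
pos [539.02  39.91 136.78] [0.02 0.13 0.01] F [ 1.3  -0.37 -0.85] M [-0.1263 -0.4307 -0.0107] [0.0529 0.0281 0.0144]
centre [559.54  40.03] r0 20.52 ang -179.7 radialF 1.67 tangF -0.48
0.0011 -0.0017 -0.0000 0 0 0; 0.0012 -0.0016 -0.0000 0 0 0; 0.0014 -0.0015 -0.0000 0 0 0; 0.0015 -0.0013 -0.0000 0 0 0; 0.0017 -0.0012 -0.0000 0 0 0; 0.0018 -0.0010 -0.0000 0 0 0; 0.0019 -0.0008 -0.0000 0 0 0; 0.0019 -0.0007 -0.0000 0 0 0
```

Request:
servo_tool --rows "0.0011 -0.0017 0 0 0 0; 0.0012 -0.0016 0 0 0 0; 0.0014 -0.0015 0 0 0 0; 0.0015 -0.0014 0 0 0 0; 0.0017 -0.0012 0 0 0 0; 0.0018 -0.001 0 0 0 0; 0.0019 -0.0008 0 0 0 0; 0.0019 -0.0007 0 0 0 0"

```text
time_s: 23.88
tool_pos: [545.1, 54.7, 136.7]
tool_rot: [[0.872, 0.49, 0.0], [0.49, -0.872, -0.0], [-0.0, 0.0, -1.0]]
ft_force: [0.5, -0.6, -0.6]
opening: 21.6
grip_force: 61.0
```

```bash
python3 arc.py -270
```

```text
pos [545.2   54.76 136.75] [0.08 0.12 0.01] F [ 0.72 -0.72 -0.82] M [-0.2104 -0.2213 -0.0187] [0.0257 0.0226 0.0237]
centre [559.38  40.26] r0 20.28 ang 134.4 radialF 1.18 tangF 0.09
0.0019 -0.0005 -0.0000 0 0 0; 0.0019 -0.0003 -0.0000 0 0 0; 0.0020 -0.0001 -0.0000 0 0 0; 0.0020 0.0001 -0.0000 0 0 0; 0.0020 0.0003 -0.0000 0 0 0; 0.0019 0.0005 -0.0000 0 0 0; 0.0019 0.0007 -0.0000 0 0 0; 0.0018 0.0009 -0.0000 0 0 0
```

Request:
servo_tool --rows "0.0019 -0.0007 0 0 0 0; 0.0019 -0.0005 0 0 0 0; 0.002 -0.0003 0 0 0 0; 0.002 -0.0001 0 0 0 0; 0.002 0.0002 0 0 0 0; 0.0019 0.0005 0 0 0 0; 0.0019 0.0007 0 0 0 0; 0.0018 0.0009 0 0 0 0"

```text
time_s: 24.8
tool_pos: [558.8, 61.5, 136.7]
tool_rot: [[0.872, 0.49, -0.0], [0.49, -0.872, -0.0], [-0.0, -0.0, -1.0]]
ft_force: [-1.7, -1.7, -1.1]
opening: 21.5
grip_force: 61.0
```

```bash
python3 arc.py -315
```

```text
pos [558.87  61.47 136.67] [0.13 0.02 0.01] F [-0.63 -2.25 -1.31] M [-0.5016  0.2293 -0.001 ] [0.0145 0.0454 0.0366]
centre [559.4  40.5] r0 20.98 ang 91.5 radialF 1.84 tangF -0.82
0.0018 0.0011 -0.0000 0 0 0; 0.0017 0.0013 -0.0000 0 0 0; 0.0015 0.0015 -0.0000 0 0 0; 0.0014 0.0016 -0.0000 0 0 0; 0.0012 0.0017 -0.0000 0 0 0; 0.0010 0.0018 -0.0000 0 0 0; 0.0008 0.0019 -0.0000 0 0 0; 0.0006 0.0020 -0.0000 0 0 0
```

Request:
servo_tool --rows "0.0018 0.0011 0 0 0 0; 0.0017 0.0013 0 0 0 0; 0.0015 0.0015 0 0 0 0; 0.0014 0.0016 0 0 0 0; 0.0012 0.0017 0 0 0 0; 0.001 0.0018 0 0 0 0; 0.0008 0.0019 0 0 0 0; 0.0006 0.002 0 0 0 0"

```text
time_s: 25.72
tool_pos: [574.0, 55.1, 136.7]
tool_rot: [[0.872, 0.49, 0.0], [0.49, -0.872, -0.0], [0.0, 0.0, -1.0]]
ft_force: [-1.3, -1.3, -1.5]
opening: 21.6
grip_force: 61.0
```

```bash
python3 arc.py -370
```

```text
pos [574.16  54.93 136.8 ] [0.12 0.1  0.02] F [-1.04 -0.77 -1.41] M [-0.2852  0.301  -0.004 ] [0.021  0.0421 0.0288]
centre [559.52  40.62] r0 20.47 ang 44.3 radialF 1.48 tangF 0.03
0.0005 0.0024 0.0000 0 0 0; 0.0002 0.0024 0.0000 0 0 0; -0.0001 0.0024 0.0000 0 0 0; -0.0004 0.0024 0.0000 0 0 0; -0.0006 0.0023 0.0000 0 0 0; -0.0009 0.0023 0.0000 0 0 0; -0.0012 0.0021 0.0000 0 0 0; -0.0014 0.0020 0.0000 0 0 0
```

Request:
servo_tool --rows "0.0007 0.0024 0 0 0 0; 0.0004 0.0024 0 0 0 0; 0.0001 0.0024 0 0 0 0; -0.0004 0.0024 0 0 0 0; -0.0006 0.0023 0 0 0 0; -0.0009 0.0023 0 0 0 0; -0.0012 0.0021 0 0 0 0; -0.0014 0.002 0 0 0 0"

```text
time_s: 26.63
tool_pos: [580.0, 37.5, 136.8]
tool_rot: [[0.872, 0.49, 0.001], [0.49, -0.872, 0.0], [0.001, 0.0, -1.0]]
ft_force: [-2.1, 2.1, -0.2]
opening: 21.2
grip_force: 60.9
```

```bash
python3 arc.py -372
```

```text
pos [579.97  37.29 136.83] [0.01 0.16 0.02] F [-2.03  0.9  -0.69] M [0.1976 0.5403 0.0215] [0.0489 0.026  0.0347]
centre [559.56  40.62] r0 20.68 ang -9.3 radialF 2.02 tangF -0.41
-0.0001 0.0001 0.0000 0 0 0; -0.0001 0.0001 0.0000 0 0 0; -0.0001 0.0001 0.0000 0 0 0; -0.0001 0.0001 0.0000 0 0 0; -0.0001 0.0001 0.0000 0 0 0; -0.0001 0.0001 0.0000 0 0 0; -0.0001 0.0001 0.0000 0 0 0; -0.0001 0.0001 0.0000 0 0 0
```

Request:
servo_tool --rows "-0.006 -0.0033 0 0 0 0; -0.006 -0.0033 0 0 0 0; -0.0058 -0.0033 0 0 0 0; 0 0 -0.02 0 0 0; 0 0 -0.03 0 0 0; 0 0 -0.03 0 0 0; 0 0 -0.02 0 0 0; 0 0 0 0 0 0"

```text
time_s: 27.55
tool_pos: [561.4, 37.3, 242.1]
tool_rot: [[0.872, 0.49, 0.01], [0.49, -0.872, -0.001], [0.009, 0.006, -1.0]]
ft_force: [0.4, -0.7, 0.3]
opening: 21.5
grip_force: 61.1
```

Run:
```python
from g import *
avg(4)
go([598.7,-314.3,235],observe()["tool_rot"],10)
```

```text
pos [559.35  37.45 237.13] [0.68 0.05 1.48] F [ 0.1   0.08 -1.09] M [0.0121 0.0083 0.0168] [0.0176 0.0036 0.0308]
 10 rows:
-0.0138 0.0326 0.0001 0.0000 0.0000 0.0000; -0.0138 0.0326 0.0001 0.0000 0.0000 0.0000; -0.0138 0.0326 0.0001 0.0000 0.0000 0.0000; -0.0138 0.0326 0.0001 0.0000 0.0000 0.0000; -0.0138 0.0326 0.0001 0.0000 0.0000 0.0000; -0.0138 0.0326 0.0001 0.0000 0.0000 0.0000; -0.0138 0.0326 0.0001 0.0000 0.0000 0.0000; -0.0138 0.0326 0.0001 0.0000 0.0000 0.0000; -0.0138 0.0326 0.0001 0.0000 0.0000 0.0000; -0.0138 0.0326 0.0001 0.0000 0.0000 0.0000
```

Request:
servo_tool --rows "-0.0138 0.0326 0 0 0 0; -0.0138 0.0326 0 0 0 0; -0.0138 0.0326 0 0 0 0; -0.0138 0.0326 0 0 0 0; -0.0138 0.0326 0 0 0 0; -0.0138 0.0326 0 0 0 0; -0.0138 0.0326 0 0 0 0; -0.0138 0.0326 0 0 0 0"

```text
time_s: 28.42
tool_pos: [590.5, -245.4, 234.9]
tool_rot: [[0.872, 0.49, -0.002], [0.49, -0.872, 0.001], [-0.001, -0.002, -1.0]]
ft_force: [0.6, 1.0, -0.0]
opening: 21.6
grip_force: 61.0
```

Request:
servo_tool --rows "-0.0138 0.0326 0 0 0 0; -0.0138 0.0326 0 0 0 0; 0 0 0 0 0 0; 0 0 0 0 0 0; 0 0 0 0 0 0; 0 0 0 0 0 0"

```text
time_s: 28.92
tool_pos: [599.0, -312.9, 236.1]
tool_rot: [[0.871, 0.491, -0.001], [0.491, -0.871, 0.001], [-0.0, -0.001, -1.0]]
ft_force: [0.6, -0.4, -1.1]
opening: 21.1
grip_force: 61.0
```

Run:
```python
from g import *
avg(4)
go([598.7,-314.3,180],down(.513),3)
```

```text
pos [ 599.29 -312.97  236.98] [0.07 0.14 0.25] F [ 0.33 -0.08 -0.65] M [-0.0356  0.0058  0.0101] [0.018  0.0166 0.0161]
 3 rows:
-0.0004 0.0002 0.0191 0.0002 -0.0002 0.0002; -0.0004 0.0002 0.0191 0.0002 -0.0002 0.0002; -0.0004 0.0002 0.0191 0.0002 -0.0002 0.0002
```

Request:
servo_tool --rows "-0.0004 0.0003 0.019 0 0 0; -0.0004 0.0003 0.019 0 0 0; -0.0004 0.0003 0.019 0 0 0; 0 0 0.015 0 0 0; 0 0 0.015 0 0 0; 0 0 0 0 0 0; 0 0 0 0 0 0; 0 0 0 0 0 0"

```text
time_s: 29.78
tool_pos: [599.1, -315.7, 151.2]
tool_rot: [[0.871, 0.491, 0.002], [0.491, -0.871, -0.001], [0.001, 0.002, -1.0]]
ft_force: [-0.0, -0.7, -0.6]
opening: 21.3
grip_force: 61.0
```

Run:
```python
from g import *
avg(4)
```

```text
pos [ 599.12 -315.93  151.42] [0.11 0.02 0.17] F [-0.26  0.01 -0.47] M [ 0.014  -0.013  -0.0073] [0.0272 0.0291 0.0339]
```

Request:
servo_tool --rows "0.0007 -0.0013 0.01 0 0 0; 0 0 0.01 0 0 0; 0 0 0.008 0 0 0; 0 0 0.005 0 0 0; 0 0 0.001 0 0 0; 0 0 0 0 0 0; 0 0 0 0 0 0; 0 0 0 0 0 0"

```text
time_s: 30.65
tool_pos: [598.4, -314.1, 115.8]
tool_rot: [[0.872, 0.49, 0.0], [0.49, -0.872, 0.0], [0.0, 0.0, -1.0]]
ft_force: [-1.2, 1.1, 2.7]
opening: 21.1
grip_force: 61.5
```

Run:
```python
from g import *
avg(4)
```

```text
pos [ 598.47 -314.18  115.81] [0.03 0.04 0.01] F [-1.24  1.36  2.9 ] M [0.2229 0.2341 0.0033] [0.028  0.0348 0.0201]
```

Request:
servo_tool --rows "0 0 0 0 0 0; 0 0 0 0 0 0; 0 0 0 0 0 0; 0 0 0 0 0 0; 0 0 0 0 0 0; 0 0 0 0 0 0" --claw 0.3

```text
time_s: 31.35
tool_pos: [598.5, -314.3, 115.8]
tool_rot: [[0.872, 0.49, 0.0], [0.49, -0.872, -0.0], [0.0, 0.0, -1.0]]
ft_force: [-0.4, 0.2, 0.5]
opening: 59.5
grip_force: 0.0
```

Request:
servo_tool --rows "0 0 -0.02 0 0 0; 0 0 -0.025 0 0 0; 0 0 -0.025 0 0 0; 0 0 -0.025 0 0 0; 0 0 -0.025 0 0 0; -0.035 0 0 0 0 0; -0.035 0 0 0 0 0; -0.035 0 0 0 0 0"

```text
time_s: 32.02
tool_pos: [506.2, -365.8, 236.3]
tool_rot: [[0.871, 0.492, 0.001], [0.492, -0.871, -0.001], [0.001, 0.002, -1.0]]
ft_force: [0.4, -1.3, -0.1]
opening: 59.8
grip_force: 0.0
```

Request:
servo_tool --rows "-0.01 -0.038 0 0 0 0; -0.01 -0.038 0 0 0 0; -0.01 -0.038 0 0 0 0; -0.01 -0.038 0 0 0 0; -0.01 -0.038 0 0 0 0; 0 0 0 0 0 0; 0 0 0 0 0 0"

```text
time_s: 32.6
tool_pos: [369.3, -223.5, 236.5]
tool_rot: [[0.871, 0.491, 0.001], [0.491, -0.871, -0.001], [0.001, 0.002, -1.0]]
ft_force: [0.7, -1.1, 0.5]
opening: 59.7
grip_force: 0.0
```

Run:
```python
from g import *
avg(1)
t=snapshot("top");s=snapshot("scene");np.save("t.npy",t);np.save("s.npy",s)
b=lambda i,x,y,w,h,f:cv2.convertScaleAbs(cv2.resize(i[y:y+h,x:x+w,::-1],None,fx=f,fy=f,interpolation=cv2.INTER_CUBIC),alpha=1.5)
cv2.imwrite("pics/v.png",np.vstack([np.hstack([b(t,355,165,55,50,7),b(t,355,212,55,50,7)]),np.hstack([b(s,135,160,55,30,7),b(t,155,115,55,30,7)])]))
```

```text
pos [ 370.58 -224.79  236.64] [0. 0. 0.] F [ 0.22 -0.72 -0.08] M [-0.0483 -0.0096 -0.0627] [0. 0. 0.]
```

View pics/v.png

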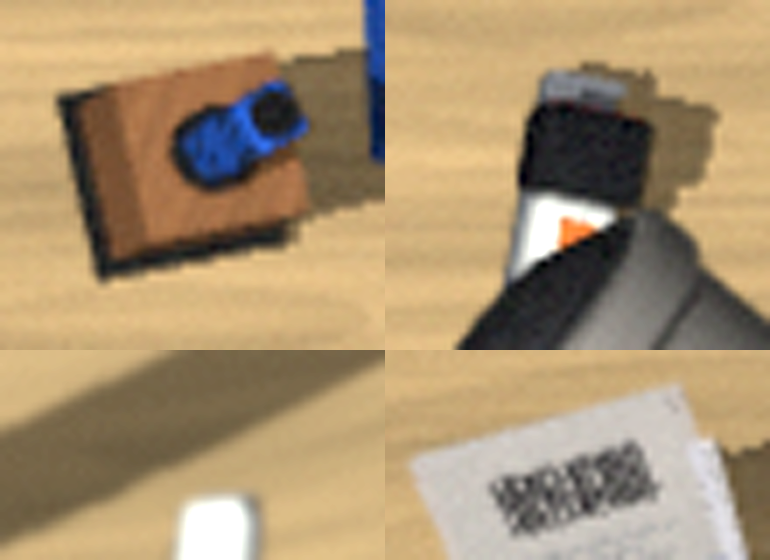

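The deburrer is back upright and centred on its stand, with its button at (276,112) in the upper left panel. Now I'll get the reader's yaw and grip point from the unobstructed first pictures.

Run:
```python
from g import *
im=cv2.imread("pics/t1.png");h=cv2.cvtColor(im,cv2.COLOR_BGR2HSV).astype(int)
w=((h[...,1]<60)&(h[...,2]>125))
Lp=[];Rp=[]
for v in range(402,474,4):
    x=np.nonzero(w[v,640:740])[0]+640
    Lp.append(onz(T,*tp(x.min()-.5,v),40));Rp.append(onz(T,*tp(x.max()+.5,v),40))
f=[]
for P in(Lp,Rp):
    P=np.array(P);k=np.polyfit(P[:,0],P[:,1],1);f.append(k);print("yaw",np.degrees(np.arctan(k[0])),np.abs(P[:,1]-np.polyval(k,P[:,0])).max())
k=(f[0]+f[1])/2;print("width",f[0][1]+f[0][0]*420-f[1][1]-f[1][0]*420,"midline y at x=420",np.polyval(k,420))
# lengthwise: along the midline sample intensity
g=im.astype(int).sum(2)/3
for x in np.arange(340,560,4):
    out=[]
    y=np.polyval(k,x);u,v=proj(T,[x,y,40]);uu=(u-150+.5)*3-.5;vv=(v-110+.5)*3-.5
    print(x,int(g[int(round(vv)),int(round(uu))]),end=" | ")
print()
for p in((674,490),(700,343)): print("lip",onz(T,*tp(*p),22))
i2=cv2.imread("pics/s1.png");h2=cv2.cvtColor(i2,cv2.COLOR_BGR2HSV).astype(int);m=((h2[...,1]<60)&(h2[...,2]>125)).astype(np.uint8)
n,l,st,c=cv2.connectedComponentsWithStats(m);i=l[175,165];print("scene body",st[i],c[i],onz(S,*sp(*c[i]),40))
m1=w.astype(np.uint8);n,l,st,c=cv2.connectedComponentsWithStats(m1);i=l[450,685];print("top body",st[i],c[i],onz(T,*tp(*c[i]),40))
```

```text
yaw -13.108746905491682 0.6808535773894846
yaw -12.796163554385236 0.4313804596456521
width 34.46921001855927 midline y at x=420 -300.1860816760927
340 107 | 344 106 | 348 113 | 352 115 | 356 109 | 360 87 | 364 78 | 368 89 | 372 116 | 376 184 | 380 198 | 384 198 | 388 197 | 392 197 | 396 196 | 400 196 | 404 196 | 408 195 | 412 177 | 416 195 | 420 196 | 424 170 | 428 119 | 432 111 | 436 107 | 440 108 | 444 110 | 448 166 | 452 131 | 456 35 | 460 24 | 464 24 | 468 21 | 472 22 | 476 25 | 480 20 | 484 23 | 488 19 | 492 42 | 496 65 | 500 89 | 504 67 | 508 90 | 512 112 | 516 113 | 520 109 | 524 107 | 528 106 | 532 116 | 536 120 | 540 116 | 544 114 | 548 115 | 552 125 | 556 121 | 
lip [ 364.10115162 -288.06676235   22.        ]
lip [ 499.0970175  -317.91753737   22.        ]
scene body [ 148  151   35   55 1479] [165.34956051 177.04868154] [ 412.23193393 -295.68650214   40.        ]
top body [ 663  391   50   93 2892] [686.07123098 440.71784232] [ 409.21098797 -297.23022928   40.        ]
```

```bash
cat > tk.py <<'E'
from g import *
v=lambda u,w:(155+(u-385+.5)/7-.5,115+(w-350+.5)/7-.5)
a,b=onz(T,*v(412,465),105),onz(T,*v(680,385),105);e=b-a;c=(a+b)/2
yt=np.arctan2(e[0],-e[1])  # heading perpendicular to edge
code=onz(T,*v(575,488),81)+[-.3,1,0]
n=-np.array([np.cos(yt)*np.cos(np.radians(35)),np.sin(yt)*np.cos(np.radians(35)),-np.sin(np.radians(35))])
E
python3 - <<'E'
from tk import *
print("edge len",np.linalg.norm(e),"heading",np.degrees(yt),code,n)
go([419.5,-299.3,110],down(-.226))
E
```

```text
edge len 108.3802355966001 heading 15.823506960326837 [752.41996489 238.01603949  81.        ] [-0.78811126 -0.22336228  0.57357644]
 7 rows:
0.0008 0.0125 0.0181 0.0003 -0.0002 0.1054; 0.0022 0.0124 0.0181 0.0003 -0.0002 0.1054; 0.0034 0.0121 0.0181 0.0003 -0.0002 0.1054; 0.0047 0.0116 0.0181 0.0003 -0.0002 0.1054; 0.0059 0.0111 0.0180 0.0003 -0.0002 0.1054; 0.0070 0.0104 0.0180 0.0003 -0.0002 0.1054; 0.0081 0.0096 0.0180 0.0003 -0.0002 0.1054
```

Request:
servo_tool --rows "0.001 0.0125 0.018 0 0 0.1055; 0.002 0.0125 0.018 0 0 0.1055; 0.0035 0.012 0.018 0 0 0.1055; 0.0045 0.0115 0.018 0 0 0.1055; 0.006 0.011 0.018 0 0 0.1055; 0.007 0.0105 0.018 0 0 0.1055; 0.008 0.0095 0.018 0 0 0.1055; 0 0 0 0 0 0"

```text
time_s: 33.42
tool_pos: [418.6, -299.4, 106.0]
tool_rot: [[0.973, -0.229, -0.003], [-0.229, -0.973, 0.003], [-0.003, -0.002, -1.0]]
ft_force: [-0.8, 1.0, -1.0]
opening: 59.6
grip_force: 0.0
```

Request:
servo_tool --rows "0 0 0 0 0 0; 0 0 0 0 0 0; 0 0 0 0 0 0"

```text
time_s: 33.67
tool_pos: [418.6, -298.1, 110.8]
tool_rot: [[0.975, -0.222, 0.002], [-0.222, -0.975, -0.001], [0.002, 0.001, -1.0]]
ft_force: [0.2, 0.4, -0.6]
opening: 59.8
grip_force: 0.0
```

Run:
```python
from g import *
avg(3)
go([419.5,-299.3,11],down(-.226),5)
```

```text
pos [ 418.54 -297.99  110.89] [0.03 0.03 0.03] F [ 0.74 -0.23 -0.34] M [-0.0263 -0.0172 -0.0161] [0.0449 0.0313 0.0085]
 5 rows:
0.0002 0.0002 0.0200 0.0002 -0.0004 0.0002; 0.0002 0.0002 0.0200 0.0002 -0.0004 0.0002; 0.0002 0.0002 0.0200 0.0002 -0.0004 0.0002; 0.0002 0.0002 0.0200 0.0002 -0.0004 0.0002; 0.0002 0.0002 0.0200 0.0002 -0.0004 0.0002
```

Request:
servo_tool --rows "0.0003 0.0002 0.02 0 0 0; 0.0003 0.0002 0.02 0 0 0; 0.0003 0.0002 0.02 0 0 0.001; 0.0002 0.0002 0.02 0 0 0; 0.0002 0.0002 0.0195 0 0 0; 0 0 0 0 0 0; 0 0 0 0 0 0; 0 0 0 0 0 0"

```text
time_s: 34.48
tool_pos: [419.9, -299.7, 11.6]
tool_rot: [[0.974, -0.225, 0.002], [-0.225, -0.974, -0.002], [0.002, 0.001, -1.0]]
ft_force: [0.4, -0.5, 0.1]
opening: 60.0
grip_force: 0.0
```

Request:
servo_tool --rows "0 0 0 0 0 0; 0 0 0 0 0 0; 0 0 0 0 0 0; 0 0 0 0 0 0; 0 0 0 0 0 0; 0 0 0 0 0 0; 0 0 0 0 0 0; 0 0 0 0 0 0" --claw 0.8 --newtons 50

```text
time_s: 35.15
tool_pos: [420.0, -299.9, 11.8]
tool_rot: [[0.974, -0.225, 0.002], [-0.225, -0.974, -0.002], [0.003, 0.002, -1.0]]
ft_force: [-0.9, -0.1, 6.4]
opening: 33.2
grip_force: 50.8
```

Run:
```python
from g import *
avg(3);print(observe()["tool_rot"].round(3).tolist())
```

```text
pos [ 420.03 -299.9    11.76] [0.01 0.   0.01] F [-0.47 -0.23  6.48] M [ 0.1259  0.059  -0.0038] [0.017  0.0052 0.0158]
[[0.974, -0.225, 0.002], [-0.225, -0.974, -0.002], [0.003, 0.002, -1.0]]
```

Run:
```python
from tk import *
o=observe();R0=o["tool_rot"];p0=o["tool_pos"]
R=down(yt,np.radians(35));w=code+100*n;P=w-R@[72,0,-17.2];print("target TCP",P,"win",w)
p1=p0+[0,0,200]
a=go(p1,R0,6,tag="lift")
go(P+20*n+[0,0,20],R,16,frm=(p1,R0))
```

```text
target TCP [607.37315475 196.90764793 165.56573189] win [673.60883858 215.67981137 138.35764364]
lift 6 rows:
0.0001 0.0001 -0.0333 0.0000 0.0000 0.0000; 0.0001 0.0001 -0.0333 0.0000 0.0000 0.0000; 0.0001 0.0001 -0.0333 0.0000 0.0000 0.0000; 0.0001 0.0001 -0.0333 0.0000 0.0000 0.0000; 0.0001 0.0001 -0.0333 0.0000 0.0000 0.0000; 0.0001 0.0001 -0.0333 0.0000 0.0000 0.0000
 16 rows:
0.0035 -0.0324 0.0009 -0.0095 -0.0375 -0.0305; 0.0045 -0.0323 0.0004 -0.0095 -0.0375 -0.0305; 0.0055 -0.0321 -0.0001 -0.0095 -0.0375 -0.0305; 0.0065 -0.0319 -0.0006 -0.0095 -0.0375 -0.0305; 0.0074 -0.0317 -0.0012 -0.0095 -0.0375 -0.0305; 0.0083 -0.0315 -0.0018 -0.0095 -0.0375 -0.0305; 0.0092 -0.0312 -0.0024 -0.0095 -0.0375 -0.0305; 0.0101 -0.0309 -0.0030 -0.0095 -0.0375 -0.0305; 0.0109 -0.0305 -0.0037 -0.0095 -0.0375 -0.0305; 0.0116 -0.0301 -0.0044 -0.0095 -0.0375 -0.0305; 0.0124 -0.0297 -0.0052 -0.0095 -0.0375 -0.0305; 0.0131 -0.0293 -0.0059 -0.0095 -0.0375 -0.0305; 0.0137 -0.0288 -0.0067 -0.0095 -0.0375 -0.0305; 0.0143 -0.0283 -0.0075 -0.0095 -0.0375 -0.0305; 0.0149 -0.0278 -0.0083 -0.0095 -0.0375 -0.0305; 0.0154 -0.0272 -0.0091 -0.0095 -0.0375 -0.0305
```

Request:
servo_tool --rows "0 0 -0.01 0 0 0; 0 0 -0.03 0 0 0; 0 0 -0.035 0 0 0; 0 0 -0.04 0 0 0; 0 0 -0.035 0 0 0; 0 0 -0.03 0 0 0; 0 0 -0.02 0 0 0; 0 0 0 0 0 0"

```text
time_s: 35.97
tool_pos: [420.7, -300.5, 215.9]
tool_rot: [[0.974, -0.225, 0.007], [-0.225, -0.974, -0.007], [0.009, 0.005, -1.0]]
ft_force: [0.6, -0.6, -2.3]
opening: 33.1
grip_force: 50.3
```

Request:
servo_tool --rows "0.0035 -0.0325 0.001 -0.0095 -0.0375 -0.0305; 0.0045 -0.0325 0 -0.0095 -0.0375 -0.0305; 0.0055 -0.032 0 -0.0095 -0.0375 -0.0305; 0.0065 -0.032 -0.0005 -0.0095 -0.0375 -0.0305; 0.0075 -0.0315 -0.001 -0.0095 -0.0375 -0.0305; 0.0085 -0.0315 -0.002 -0.0095 -0.0375 -0.0305; 0.009 -0.031 -0.0025 -0.0095 -0.0375 -0.0305; 0.01 -0.031 -0.003 -0.0095 -0.0375 -0.0305"

```text
time_s: 36.63
tool_pos: [504.7, -51.3, 203.0]
tool_rot: [[0.953, 0.026, -0.303], [0.013, -0.999, -0.044], [-0.304, 0.038, -0.952]]
ft_force: [0.6, -0.6, -1.6]
opening: 32.6
grip_force: 50.3
```

Request:
servo_tool --rows "0.011 -0.0305 -0.0035 -0.0095 -0.0375 -0.0305; 0.0115 -0.03 -0.0045 -0.0095 -0.0375 -0.0305; 0.0125 -0.0295 -0.005 -0.0095 -0.0375 -0.0305; 0.013 -0.0295 -0.006 -0.0095 -0.0375 -0.0305; 0.0135 -0.029 -0.0065 -0.0095 -0.0375 -0.0305; 0.0145 -0.0285 -0.0075 -0.0095 -0.0375 -0.0305; 0.015 -0.028 -0.008 -0.0095 -0.0375 -0.0305; 0.0155 -0.027 -0.009 -0.0095 -0.0375 -0.0305"

```text
time_s: 37.3
tool_pos: [590.4, 194.8, 194.8]
tool_rot: [[0.785, 0.274, -0.555], [0.225, -0.962, -0.156], [-0.577, -0.002, -0.817]]
ft_force: [2.0, 0.0, -1.2]
opening: 33.2
grip_force: 50.4
```

Request:
servo_tool --rows "0 0 0 0 0 0; 0 0 0 0 0 0; 0 0 0 0 0 0; 0 0 0 0 0 0"

```text
time_s: 37.63
tool_pos: [590.5, 192.2, 196.2]
tool_rot: [[0.788, 0.271, -0.553], [0.223, -0.963, -0.155], [-0.574, -0.001, -0.819]]
ft_force: [0.1, -0.7, -0.4]
opening: 33.5
grip_force: 50.4
```

Run:
```python
from tk import *
avg(2)
R=down(yt,np.radians(35));w=code+100*n;P=w-R@[72,0,-17.2]
go(P,R,4)
s=snapshot("scene");t=snapshot("top")
b=lambda i,x,y,w,h,f:cv2.convertScaleAbs(cv2.resize(i[y:y+h,x:x+w,::-1],None,fx=f,fy=f,interpolation=cv2.INTER_CUBIC),alpha=1.4)
cv2.imwrite("pics/u.png",np.hstack([b(s,270,130,130,130,3),b(t,150,100,130,130,3)]))
```

```text
pos [590.6  192.03 196.94] [0.03 0.   0.13] F [ 0.06  0.15 -1.61] M [ 0.1083 -0.3479  0.0214] [0.0049 0.0358 0.0037]
 4 rows:
0.0081 -0.0000 0.0040 -0.0006 -0.0001 -0.0002; 0.0081 -0.0000 0.0040 -0.0006 -0.0001 -0.0002; 0.0081 -0.0000 0.0040 -0.0006 -0.0001 -0.0002; 0.0081 -0.0000 0.0040 -0.0006 -0.0001 -0.0002
```

View pics/u.png

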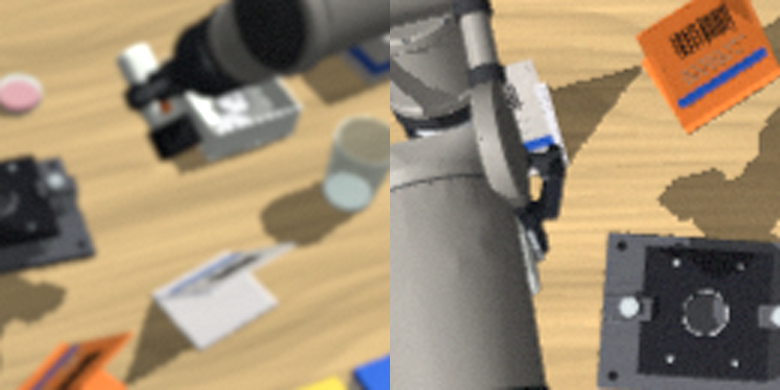

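The reader's head points down at the white ticket, and the arm is clear of the beaker and the holder. I'll move in and hold there for about 3 s.

Request:
servo_tool --rows "0.008 0 0.004 -0.0005 0 0; 0.008 0 0.004 -0.0005 0 0; 0.008 0 0.004 -0.0005 0 0; 0.008 0 0.004 -0.0005 0 0; 0 0 0 0 0 0; 0 0 0 0 0 0; 0 0 0 0 0 0; 0 0 0 0 0 0"

```text
time_s: 38.5
tool_pos: [607.1, 198.1, 164.4]
tool_rot: [[0.787, 0.274, -0.552], [0.224, -0.962, -0.157], [-0.574, -0.0, -0.819]]
ft_force: [0.7, -0.2, -1.1]
opening: 33.3
grip_force: 50.4
```

Run:
```python
from tk import *
p,_,_=avg(2);R=observe()["tool_rot"];w=p+R@[72,0,-17.2];d=R[:,0]
k=((code-w)@d);print("dist",np.linalg.norm(code-w),"aim miss",(w+k*d-code).round(1),"angle",np.degrees(np.arccos(-d@n)))
```

```text
pos [607.08 198.07 164.6 ] [0.01 0.01 0.03] F [ 0.31  0.72 -1.97] M [ 0.1166 -0.3452 -0.0018] [0.0138 0.0071 0.0248]
dist 99.41801607606602 aim miss [-0.8  1.2 -0.7] angle 0.05843701944972571
```

Request:
servo_tool --rows "0 0 0 0 0 0; 0 0 0 0 0 0; 0 0 0 0 0 0; 0 0 0 0 0 0; 0 0 0 0 0 0; 0 0 0 0 0 0; 0 0 0 0 0 0; 0 0 0 0 0 0"

```text
time_s: 39.27
tool_pos: [607.0, 198.0, 164.0]
tool_rot: [[0.787, 0.274, -0.553], [0.224, -0.962, -0.157], [-0.575, -0.0, -0.818]]
ft_force: [0.0, -0.2, -1.3]
opening: 33.3
grip_force: 50.4
```

Request:
servo_tool --rows "0 0 0 0 0 0; 0 0 0 0 0 0; 0 0 0 0 0 0; 0 0 0 0 0 0; 0 0 0 0 0 0; 0 0 0 0 0 0; 0 0 0 0 0 0; 0 0 0 0 0 0"

```text
time_s: 39.93
tool_pos: [607.0, 198.0, 164.0]
tool_rot: [[0.787, 0.274, -0.553], [0.224, -0.962, -0.157], [-0.575, -0.0, -0.818]]
ft_force: [0.2, 0.1, -2.0]
opening: 33.3
grip_force: 50.4
```

Request:
servo_tool --rows "0 0 0 0 0 0; 0 0 0 0 0 0; 0 0 0 0 0 0; 0 0 0 0 0 0; 0 0 0 0 0 0; 0 0 0 0 0 0; 0 0 0 0 0 0; 0 0 0 0 0 0"

```text
time_s: 40.6
tool_pos: [607.0, 198.0, 164.0]
tool_rot: [[0.787, 0.274, -0.553], [0.224, -0.962, -0.157], [-0.575, -0.0, -0.818]]
ft_force: [0.4, -0.3, -1.4]
opening: 33.0
grip_force: 50.4
```

Request:
servo_tool --rows "0 0 0 0 0 0; 0 0 0 0 0 0; 0 0 0 0 0 0; 0 0 0 0 0 0; 0 0 0 0 0 0; 0 0 0 0 0 0; 0 0 0 0 0 0; 0 0 0 0 0 0"

```text
time_s: 41.27
tool_pos: [607.0, 198.0, 164.0]
tool_rot: [[0.787, 0.274, -0.553], [0.224, -0.962, -0.157], [-0.575, -0.0, -0.818]]
ft_force: [-0.8, 0.2, -1.9]
opening: 33.2
grip_force: 50.4
```

Run:
```python
from tk import *
o=observe();R0=o["tool_rot"];p0=o["tool_pos"]
p1=p0+[-17,-5,40]
go(p1,R0,2)
go([420,-299.9,200],down(-.227),18,frm=(p1,R0))
```

```text
2 rows:
-0.0187 0.0001 -0.0113 0.0000 0.0000 0.0000; -0.0187 0.0001 -0.0113 0.0000 0.0000 0.0000
 18 rows:
-0.0134 0.0238 0.0097 0.0086 0.0333 0.0271; -0.0131 0.0242 0.0091 0.0086 0.0333 0.0271; -0.0127 0.0246 0.0084 0.0086 0.0333 0.0271; -0.0123 0.0250 0.0078 0.0086 0.0333 0.0271; -0.0119 0.0254 0.0072 0.0086 0.0333 0.0271; -0.0114 0.0258 0.0066 0.0086 0.0333 0.0271; -0.0109 0.0262 0.0060 0.0086 0.0333 0.0271; -0.0104 0.0265 0.0054 0.0086 0.0333 0.0271; -0.0099 0.0268 0.0048 0.0086 0.0333 0.0271; -0.0093 0.0271 0.0043 0.0086 0.0333 0.0271; -0.0087 0.0274 0.0037 0.0086 0.0333 0.0271; -0.0080 0.0276 0.0032 0.0086 0.0333 0.0271; -0.0074 0.0279 0.0027 0.0086 0.0333 0.0271; -0.0067 0.0281 0.0023 0.0086 0.0333 0.0271; -0.0060 0.0283 0.0018 0.0086 0.0333 0.0271; -0.0053 0.0284 0.0014 0.0086 0.0333 0.0271; -0.0046 0.0286 0.0010 0.0086 0.0333 0.0271; -0.0038 0.0287 0.0006 0.0086 0.0333 0.0271
```

Request:
servo_tool --rows "-0.0187 0 -0.0113 0 0 0; -0.0187 0 -0.0113 0 0 0; -0.0135 0.024 0.0095 0.0086 0.0333 0.0271; -0.013 0.024 0.009 0.0086 0.0333 0.0271; -0.0125 0.0245 0.0085 0.0086 0.0333 0.0271; -0.0125 0.025 0.008 0.0086 0.0333 0.0271; -0.012 0.0255 0.007 0.0086 0.0333 0.0271; -0.0115 0.026 0.0065 0.0086 0.0333 0.0271"

```text
time_s: 41.93
tool_pos: [532.7, 27.5, 203.2]
tool_rot: [[0.914, 0.109, -0.39], [0.086, -0.993, -0.075], [-0.396, 0.035, -0.918]]
ft_force: [-0.1, 0.1, -1.1]
opening: 32.9
grip_force: 50.3
```

Request:
servo_tool --rows "-0.011 0.026 0.006 0.0086 0.0333 0.0271; -0.0105 0.0265 0.0055 0.0086 0.0333 0.0271; -0.01 0.027 0.005 0.0086 0.0333 0.0271; -0.0095 0.027 0.0045 0.0086 0.0333 0.0271; -0.0085 0.0275 0.0035 0.0086 0.0333 0.0271; -0.008 0.0275 0.003 0.0086 0.0333 0.0271; -0.0075 0.028 0.0025 0.0086 0.0333 0.0271; -0.0065 0.028 0.0025 0.0086 0.0333 0.0271"

```text
time_s: 42.6
tool_pos: [456.9, -191.6, 201.5]
tool_rot: [[0.984, -0.117, -0.134], [-0.12, -0.993, -0.011], [-0.132, 0.026, -0.991]]
ft_force: [-0.1, -0.3, -1.2]
opening: 33.4
grip_force: 50.3
```

Request:
servo_tool --rows "-0.006 0.0285 0.002 0.0086 0.0333 0.0271; -0.0055 0.0285 0.0015 0.0086 0.0333 0.0271; -0.0045 0.0285 0.001 0.0086 0.0333 0.0271; -0.004 0.0285 0.0005 0.0086 0.0333 0.0271; 0 0 0 0 0 0; 0 0 0 0 0 0; 0 0 0 0 0 0; 0 0 0 0 0 0"

```text
time_s: 43.27
tool_pos: [419.9, -298.9, 199.8]
tool_rot: [[0.975, -0.223, -0.0], [-0.223, -0.975, 0.001], [-0.0, -0.001, -1.0]]
ft_force: [-0.1, -0.6, -1.6]
opening: 33.4
grip_force: 50.3
```

Run:
```python
from g import *
avg(3)
R=np.array([[.974,-.225,.002],[-.225,-.974,-.002],[.003,.002,-1]])
go([420,-299.9,60],Ro.from_matrix(R).as_matrix(),5)
```

```text
pos [ 420.09 -298.78  199.78] [0.03 0.05 0.01] F [ 0.16  0.11 -1.53] M [ 0.0125  0.0314 -0.0108] [0.0098 0.0395 0.0045]
 5 rows:
0.0000 0.0002 0.0280 -0.0005 0.0006 0.0004; 0.0000 0.0002 0.0280 -0.0005 0.0006 0.0004; -0.0000 0.0002 0.0280 -0.0005 0.0006 0.0004; -0.0000 0.0002 0.0280 -0.0005 0.0006 0.0004; -0.0000 0.0002 0.0280 -0.0005 0.0006 0.0004
```

Request:
servo_tool --rows "0 0.0002 0.03 -0.0005 0.0005 0.0004; 0 0.0002 0.03 -0.0005 0.0005 0.0004; 0 0.0002 0.03 -0.0005 0.0005 0.0004; 0 0.0002 0.03 -0.0005 0.0005 0.0004; 0 0.0002 0.02 -0.0005 0.0005 0.0004; 0 0 0 0 0 0; 0 0 0 0 0 0; 0 0 0 0 0 0"

```text
time_s: 44.08
tool_pos: [420.4, -301.2, 61.0]
tool_rot: [[0.974, -0.226, 0.004], [-0.226, -0.974, -0.004], [0.004, 0.003, -1.0]]
ft_force: [0.5, -0.1, -0.2]
opening: 33.0
grip_force: 50.3
```

Run:
```python
from g import *
avg(3);print(observe()["tool_rot"].round(4).tolist())
go([420,-299.9,13.2],observe()["tool_rot"],5)
```

```text
pos [ 420.47 -301.45   61.43] [0.09 0.02 0.04] F [-0.26 -0.2  -0.62] M [-0.0024  0.0262  0.0013] [0.0018 0.0234 0.0069]
[[0.974, -0.2265, 0.0044], [-0.2264, -0.974, -0.0044], [0.0053, 0.0033, -1.0]]
 5 rows:
-0.0002 -0.0003 0.0096 0.0000 0.0000 0.0000; -0.0002 -0.0003 0.0096 0.0000 0.0000 0.0000; -0.0002 -0.0003 0.0096 0.0000 0.0000 0.0000; -0.0002 -0.0003 0.0096 0.0000 0.0000 0.0000; -0.0002 -0.0003 0.0096 0.0000 0.0000 0.0000
```

Request:
servo_tool --rows "-0.0002 -0.0003 0.012 0 0 0; -0.0002 -0.0003 0.012 0 0 0; -0.0002 -0.0003 0.012 0 0 0; 0 -0.0003 0.007 0 0 0; 0 -0.0003 0.004 0 0 0; 0 0 0 0 0 0; 0 0 0 0 0 0; 0 0 0 0 0 0"

```text
time_s: 44.9
tool_pos: [419.7, -299.7, 13.5]
tool_rot: [[0.974, -0.227, 0.003], [-0.227, -0.974, -0.003], [0.004, 0.002, -1.0]]
ft_force: [-0.4, 0.2, -1.2]
opening: 33.4
grip_force: 50.3
```

Run:
```python
from g import *
avg(3);print(observe()["tool_rot"].round(4).tolist())
```

```text
pos [ 419.65 -299.63   13.39] [0.04 0.04 0.06] F [ 0.29  0.08 -1.47] M [ 0.0166  0.0526 -0.0025] [0.03   0.0351 0.0255]
[[0.974, -0.2267, 0.0029], [-0.2267, -0.974, -0.0029], [0.0035, 0.0022, -1.0]]
```

Lower by 1.5 mm to contact, release, then lift straight up and back away.

Request:
servo_tool --rows "0 0 0.0008 0 0 0; 0 0 0.0008 0 0 0; 0 0 0 0 0 0; 0 0 0 0 0 0; 0 0 0 0 0 0"

```text
time_s: 45.47
tool_pos: [419.5, -299.5, 11.8]
tool_rot: [[0.974, -0.227, 0.003], [-0.227, -0.974, -0.003], [0.003, 0.002, -1.0]]
ft_force: [-1.4, 1.1, 5.7]
opening: 33.0
grip_force: 51.1
```

Request:
servo_tool --rows "0 0 0 0 0 0; 0 0 0 0 0 0; 0 0 0 0 0 0; 0 0 0 0 0 0; 0 0 0 0 0 0; 0 0 0 0 0 0" --claw 0.3

```text
time_s: 45.97
tool_pos: [419.3, -299.3, 11.1]
tool_rot: [[0.974, -0.227, 0.002], [-0.227, -0.974, -0.002], [0.002, 0.002, -1.0]]
ft_force: [0.3, 0.3, 0.2]
opening: 59.6
grip_force: 0.0
```

Request:
servo_tool --rows "0 0 -0.02 0 0 0; 0 0 -0.03 0 0 0; 0 0 -0.035 0 0 0; 0 0 -0.035 0 0 0; 0 0 -0.035 0 0 0; 0 0 -0.035 0 0 0; 0 0 -0.02 0 0 0; 0 0 0 0 0 0"

```text
time_s: 46.63
tool_pos: [420.5, -300.4, 226.2]
tool_rot: [[0.974, -0.227, 0.009], [-0.227, -0.974, -0.009], [0.011, 0.006, -1.0]]
ft_force: [0.1, -0.5, 0.4]
opening: 60.0
grip_force: 0.0
```

Request:
servo_tool --rows "0 0.035 0 0 0 0; 0 0.035 0 0 0 0; 0 0.035 0 0 0 0; 0 0.035 0 0 0 0; 0 0.035 0 0 0 0; 0 0.035 0 0 0 0; 0 0 0 0 0 0; 0 0 0 0 0 0"

```text
time_s: 47.3
tool_pos: [370.1, -504.4, 219.5]
tool_rot: [[0.973, -0.229, 0.001], [-0.229, -0.973, 0.0], [0.001, -0.0, -1.0]]
ft_force: [-0.2, 1.0, -0.2]
opening: 59.8
grip_force: 0.0
```

Run:
```python
from g import *
t=snapshot("top");cv2.imwrite("pics/end.png",cv2.convertScaleAbs(cv2.resize(t[100:290,100:420,::-1],None,fx=2.5,fy=2.5,interpolation=cv2.INTER_CUBIC),alpha=1.3))
print(observe()["tool_pos"])
```

```text
[ 370.70448702 -503.10271899  219.97451599]
```

View pics/end.png

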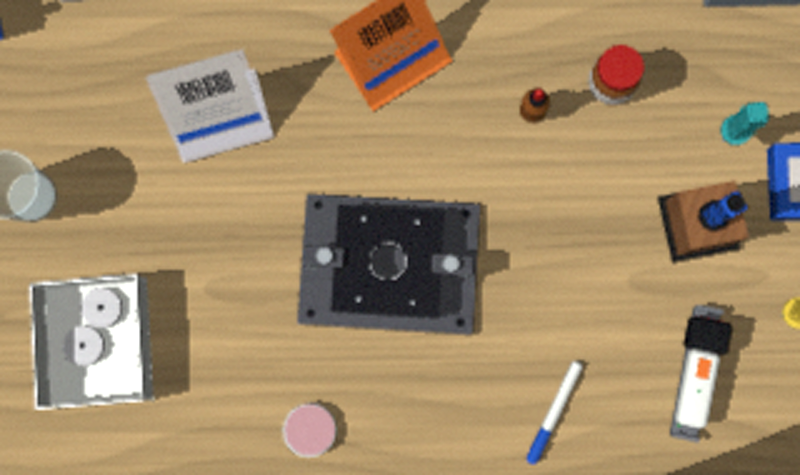

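Both discs are in the tub at (100,307) and (86,345). The bore is clear at (388,260), the deburrer stands upright at (725,208), and the reader lies on its dock at (703,372). Everything else is where it was.

```bash
python3 -c "
from cell import *
print(hand_in())"
```

```text
the job is handed in; nothing more can be done
None
```

The job is done and handed in, though no verdict came back: both discs are in the scrap tub, the bore edge was run once round clockwise from the far side at about 1–2.5 N, the deburrer is back upright in its stand, and the reader was held on the bar code for about 3 s at roughly 10 cm and laid back on its dock.

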